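# Load the specimen shaker and latch its retaining gate

## Robot

A 7-joint arm with a two-finger parallel gripper is mounted at the origin on the work surface. World frame = base frame: x ahead of the robot, y to its left, z up, the work surface at z = 0. Lengths are in m, angles in rad, forces in N, time in s.
With the tool pointing down it reaches from about 0.4 to 0.85 m from the base axis. Payload 10.4 kg.
Tool frame: the origin (TCP) lies midway between the tips of the shut fingers; the grasp point (between the pads) lies 19 mm behind it; z points along the fingers, x is the direction in which the jaws open and shut, and the axes are right-handed (so a half turn about z gives the same grasp; the last joint's range is limited). The gripper opens to 85 mm and grips with 20 to 120 N. Pads are 22 mm wide; open, the fingers measure 114 mm over their backs; the gripper's body (76 mm by 85 mm) begins 54 mm behind the grasp point. The pads swing forward as they close: fully open they stand 13 mm farther back than shut.
Start: joints at [1.214, 0.332, -0.065, 1.46, 0.022, 1.35, -0.088], TCP at [0.205, -0.591, 0.231] pointing down, gripper open.
Joint ranges: [-2.6, 2.6], [-0.5, 2.12], [-1.47, 1.34], [0.16, 2.42], [-1.27, 4.41], [0.06, 2.06], [-2.6, 2.6]. Speed limits (rad/s): [2.22, 2.22, 2.79, 2.79, 3.14, 3.14, 3.14].

## Interface

Orientations are given as a unit quaternion [x, y, z, w].
In Python, from workcell import monitor, eyes, ticket, models gives the robot as it stands.
- The arm moves only by the tool servo_tool, never from a script. Its argument "motion" is a list of rows, each a list of 7 numbers: the opening, from 0 (shut) to 1 (fully open), then the shift along the tool's x, y, z in m, then the turn, a rotation vector about the tool's x, y, z in degrees. In form: [[fingers, tx, ty, tz, rx, ry, rz], ...]. A call has 1 to 20 rows; each row is the pose to reach, as a shift and turn from the pose commanded when the call began, along the tool's axes at that moment; what a row does not reach only later rows make up. A row lasts 1/8 s, in which the tool goes at most 62.5 mm and 10.7 degrees, less where a joint would pass 70% of its speed; a pose out of reach is approached as far as the arm can. A call with a gripper value outside its range is refused whole. The fingers move at their own pace and stop on an object; "grip_force" is the grip in N (left out, the last holds). Time passes only in rows, so rows that repeat a pose let the fingers close. It gives the time, the measured TCP pose, the force and the opening at its end, in the units of the state.
- monitor.get_obs(): the state, without advancing time (a new reading comes with each control period).
- eyes.camera(name): name is "scene" or "side" or "wrist"; returns (picture, depth): 384x512x3 uint8, blue, green, red; 384x512 float32, m along the optical axis (not along the pixel's ray), 0 where there is no reading.
- eyes.camera_info(name): a dict with "intrinsics" (3x3 intrinsics, pixels), "k1" (the pictures are not rectified: a ray, as slopes to the right and down, at radius r is drawn at 1 + k1 r^2 times it, then the intrinsics apply), "extrinsics" (4x4, takes a point from world to camera coordinates); the wrist camera has in their place "tool_from_camera" (4x4, takes a point from camera to tool coordinates, whose origin is the TCP and whose axes are the tool frame's). Camera axes: x right, y down, z forward; pixel columns grow to the right and rows downward; lengths in m; the calibration is good to about 2 mm. A picture is of the moment at which its call begins: read the wrist's pose just before it. camera_info takes no time and is no camera call.
- ticket.hand_in(): hands the job in, once; it reports no verdict.
Trained networks look in the newest picture that a camera, given by its name, has taken for a name from the list of things; names that differ only in an ending like _2 or _b are one class to them, and where a whole thing is asked for, a point or a joint stands for the part that bears it (a point fixed in the world has none). Each returns a list of dicts, best first, with "confidence" (0 to 1); they miss things now and then, are a little off and sometimes report something else, mostly with a low value. They report only what shows in the picture. A call takes as long as a camera call. They do not tell look-alikes from the thing itself.
- models.boxes_of(camera, thing): "point" ([x, y, z] in m, in the coordinates of the camera as it stood for that picture, good to about 4 mm: the middle of the surface that is visible of it).
The state is a dict: "clock": time; "joint_pos": joint angles; "joint_velocities": joint speeds; "tau": joint torques, N m; "position": TCP position; "ee_rot": TCP orientation; "ft_force": force on the tool from outside, world axes, zero at the start; "torque": the same for the moment, N m; "grip_width": opening from 0.0 (shut) to 1.0 (fully open).
Only numpy, scipy, OpenCV 4.12 (cv2) and the standard library are available. Lean on these libraries where they do the work, as an engineer would, in place of code of your own. Each camera call takes 0.05 s, during which the arm holds its last target. There are 200 camera calls.

## Task

Get the specimen shaker ready to run: swing its retaining gate wide open, stand every specimen pot that is out on the bench upright on the shaker's narrow raised ledge, then swing the gate shut in front of them. Fasten it with the draw latch: with the lever still up, hook the loop over the gate's keeper, then press the lever down flat, past centre. Leave the other things on the bench where they are and standing.

Things in the scene. Friction and masses are not known exactly. Their poses are not given: they have to be found in the camera images.
- shaker: white bench shaker fixed to the bench, housing 200 (x) by 400 (y) by 50 mm high. Its frame: origin on the bench, x across it away from the robot, y along it, z up; the housing spans x -100 to 100, y -210 to 190 mm. On it, along y, runs the raised ledge with a hinged gate in front; the draw latch is at the -y end on a pedestal x -20 to 75, y -179 to -151 mm, 105 mm high.
- ledge_mid (a point): middle of the aluminium ledge's top (shaker x 0, y 5, z 70 mm), 20 mm above the housing. 56 mm wide (x -28 to 28), y -120 to 130 mm. The back stop has its face at x = 26, its top at z = 88 mm; like stops close its ends; a front lip (x -30 to -26) is 8 mm high, so pots are set down from above. Pots may stand anywhere along it; four fit at y -75, -20, 35, 90 mm.
- gate (a joint): angle of the retaining gate, rad: 0 shut (parallel to the ledge, in front of the pots), grows as its free end swings horizontally towards the robot, 1.25 at most. Starts ajar, stays where left; about 1 N at the knob moves it. Steel bar 10 mm thick, 330 mm long, z 80 to 96 mm. Its inner rubber strip, when shut, is 26 mm in front of the ledge's centre line. Above 0.9 rad all of the ledge is free.
- gate_hinge (a point): on the gate's vertical hinge axis (at shaker x -36, y 150 mm), 88 mm above the bench
- gate_knob (a point): top centre of the gate's upright round black knob, 16 mm diameter, graspable from 96 to 127 mm above the bench, 22 mm in front of the bar's middle plane and 120 mm along the bar from the hinge
- keeper (a point): top centre of the gate's keeper, 315 mm from the hinge, z 128 mm: an upright plate 22 mm wide along the bar, 6 mm thick, 32 mm above the bar, with a top lip 4 mm thick that juts 8 mm out from its outer face (away from the ledge: -x of this point, whose axes turn with the gate and equal the shaker's when shut). The loop's cross-bar belongs on the plate's outer side below the lip.
- latch_pivot (a point): on the lever's horizontal pivot axis (parallel to shaker y; shaker x -1, y -165 mm), 119 mm above the bench
- lever (a joint): angle of the latch lever, rad: 0 pressed flat (pointing along shaker +x, away from the keeper), 1.57 upright, 1.9 at most (leaning towards the keeper). Steel strip 22 mm wide, 5 mm thick, 65 mm from pivot to tip. Stays where left (about 1 N at the tip moves it); with the loop hooked it resists more until it passes centre at about 0.2 rad, then it stays flat on its stop.
- lever_tip (a point): top of the lever's free end, 66 mm from the pivot
- loop (a joint): angle of the loop relative to the lever, rad: 0 pointing along the lever to its tip; grows as the loop swings over towards the keeper. It hinges on a pin on the lever 20 mm from the pivot and stays where left. Starts thrown back, pointing up and away from the keeper. Hooked with the lever up it reads about 1.6, hooked with the lever flat about 3.1.
- loop_bar (a point): centre of the loop's cross-bar, round, 10 mm diameter, 48 mm long, parallel to shaker y, with flat ends; 60 mm from the loop's pin, held by two 6 mm rods (clear gap 32 mm). The bar is sprung: it can stretch 6 mm away from the pin, 2.5 N per mm. It can be pinched by its two ends from above and then turns between the finger pads.
- pot1: screw-lid specimen pot, amber body and white lid, an upright cylinder 44 mm in diameter and 56 mm tall, 80 to 150 g, bottom-heavy; origin at the centre of its underside, z up its axis. Starts upright on the bench. May be absent (None).
- pot2: screw-lid specimen pot, amber body and white lid, an upright cylinder 44 mm in diameter and 56 mm tall, 80 to 150 g, bottom-heavy; origin at the centre of its underside, z up its axis. Starts upright on the bench. May be absent (None).
- pot3: screw-lid specimen pot, amber body and white lid, an upright cylinder 44 mm in diameter and 56 mm tall, 80 to 150 g, bottom-heavy; origin at the centre of its underside, z up its axis. Starts upright on the bench. May be absent (None).
- pot4: screw-lid specimen pot, amber body and white lid, an upright cylinder 44 mm in diameter and 56 mm tall, 80 to 150 g, bottom-heavy; origin at the centre of its underside, z up its axis. Starts upright on the bench. May be absent (None).
- reagent: bystander: tall brown reagent bottle, 64 mm diameter, 160 mm tall, origin at its underside
- beaker: bystander: glass beaker, 64 mm diameter, 65 mm tall, origin at its underside
- dropper: bystander: small white dropper bottle with a blue cap among the pots, 28 mm diameter, 55 mm tall, origin at its underside
- dropper2: bystander: small white bottle with a white cap, 32 mm diameter, 60 mm tall, origin at its underside
Things that resemble listed ones, but are neither listed nor needed, are in the scene too. Leave any green or purple look-alike of the pot2 alone.

How it is judged:
By the outcome, as a careful person would: the job done as asked, in the order asked, and still so for the second after the job is handed in, with the robot touching nothing.
Of pot1, pot2, pot3, pot4 only 2 to 4 are there at a start; the rules pass over those that are not, and their reading is None.
At some moment in a run one of pot1, pot2, pot3, pot4 may be knocked a few centimetres aside while the robot is not near it.
It also fails if it takes over 210 s, if anything falls off the work surface, if the arm or the gripper's body presses on something with over 40 N, if the wrist force passes 120 N, or if a joint passes its speed limit or range.

## Working session

There is one attempt and no reset: what is moved stays moved. The work goes in short steps, Python scripts to look and compute and a tool call to move; the robot and the scene stay as the last step left them, time stands still between calls to the robot, and variables do not carry over. Pictures are saved under pics/ and viewed, about 12 in all and at most 16, crops included, and the job is handed in when it is done.

Besides the shell and the picture viewer there is one more tool, called after "Call:" in YAML: its name, and indented under it one key for each argument. servo_tool: Moves the arm, as the interface text tells. Its arguments: {"type":"object","properties":{"motion":{"type":"array"},"grip_force":{"type":"number"}},"required":["motion"]}

```bash
ls; mkdir -p pics; cat > h.py <<'E'
import numpy as np, cv2
from scipy.spatial.transform import Rotation as R
from workcell import monitor, eyes, ticket, models
def T():
    o=monitor.get_obs(); M=np.eye(4); M[:3,:3]=R.from_quat(o["ee_rot"]).as_matrix(); M[:3,3]=o["position"]; return M
def shot(name,fn=None):
    ci=eyes.camera_info(name)
    W=T()@np.array(ci["tool_from_camera"]) if name=="wrist" else np.linalg.inv(np.array(ci["extrinsics"]))
    im,d=eyes.camera(name)
    if fn: cv2.imwrite("pics/"+fn,im)
    return im,d,W,np.array(ci["intrinsics"]),ci["k1"]
def px2w(u,v,d,W,K,k1):
    u=np.asarray(u,float);v=np.asarray(v,float)
    p=cv2.undistortPoints(np.stack([u.ravel(),v.ravel()],1)[:,None],K,np.array([k1,0,0,0.]))[:,0]
    z=np.asarray(d,float).ravel()
    P=np.c_[p*z[:,None],z]
    return P@W[:3,:3].T+W[:3,3]
def cloud(S):
    im,d,W,K,k1=S; v,u=np.mgrid[:384,:512]; P=px2w(u,v,d,W,K,k1).reshape(384,512,3); P[d<=0]=np.nan; return P
def w2px(p,W,K,k1):
    C=np.linalg.inv(W); q,_=cv2.projectPoints(np.atleast_2d(np.asarray(p,float)),cv2.Rodrigues(C[:3,:3])[0],C[:3,3],K,np.array([k1,0,0,0.])); return q[:,0]
def find(cam,thing,W):
    return [(round(b["confidence"],2),np.round(W[:3,:3]@np.array(b["point"])+W[:3,3],3)) for b in models.boxes_of(cam,thing)]
E
python3 - <<'E'
from h import *
o=monitor.get_obs();print({k:np.round(v,3) for k,v in o.items()})
for c in ("scene","side"):
    S=shot(c,c+"0.png");print(c,np.round(S[2],3).tolist())
    for t in ["pot1","shaker","gate_knob","gate_hinge","keeper","lever_tip","loop_bar","latch_pivot","ledge_mid","reagent","beaker","dropper","dropper2"]:
        r=find(c,t,S[2]);print(t,[(a,p.tolist(),w2px(p,*S[2:])[0].astype(int).tolist()) for a,p in r])
E
```

```text
pics
{'clock': np.float64(0.0), 'joint_pos': array([ 1.214,  0.333, -0.065,  1.461,  0.022,  1.35 , -0.089]), 'joint_velocities': array([-0.002,  0.   , -0.001, -0.001,  0.001, -0.002,  0.   ]), 'tau': array([ 1.0000e-03, -6.2545e+01,  5.0000e-02, -3.9160e+01,  1.6000e-02,
        1.0000e-02, -0.0000e+00]), 'position': array([ 0.205, -0.59 ,  0.23 ]), 'ee_rot': array([ 0.815, -0.58 , -0.001, -0.   ]), 'ft_force': array([-0.162, -0.303, -0.4  ]), 'torque': array([-0.006, -0.047, -0.011]), 'grip_width': np.float64(1.0)}
scene [[-0.348, 0.53, -0.773, 1.367], [0.937, 0.191, -0.291, 0.255], [-0.006, -0.826, -0.563, 0.685], [0.0, 0.0, 0.0, 1.0]]
pot1 [(0.88, [0.747, 0.019, 0.046], [254, 251]), (0.71, [0.465, -0.295, 0.036], [199, 179]), (0.71, [0.594, -0.3, 0.043], [178, 197]), (0.59, [0.616, -0.152, 0.043], [217, 210]), (0.59, [0.707, -0.356, 0.04], [143, 214]), (0.56, [0.725, -0.135, 0.044], [205, 233]), (0.49, [0.466, -0.17, 0.044], [231, 183])]
shaker [(0.83, [0.584, 0.149, 0.05], [317, 223]), (0.32, [0.616, -0.151, 0.043], [217, 210])]
gate_knob [(0.7, [0.466, 0.159, 0.1], [330, 188])
[... 1678 characters left out ...]
 [0.462, 0.176, 0.095], [230, 285])]
latch_pivot [(0.93, [0.525, 0.191, 0.048], [202, 288])]
ledge_mid [(0.87, [0.527, 0.191, 0.048], [201, 288])]
reagent [(0.9, [0.528, -0.424, 0.082], [338, 126]), (0.72, [0.535, -0.231, 0.032], [301, 176]), (0.69, [0.461, 0.176, 0.097], [230, 285])]
beaker [(0.78, [0.711, -0.251, 0.044], [251, 146])]
dropper [(0.72, [0.464, 0.177, 0.092], [229, 286]), (0.62, [0.536, -0.229, 0.032], [300, 176]), (0.5, [0.415, -0.4, 0.031], [368, 158]), (0.38, [0.715, -0.249, 0.046], [249, 145])]
dropper2 [(0.72, [0.464, 0.177, 0.092], [229, 286]), (0.62, [0.536, -0.229, 0.032], [300, 176]), (0.5, [0.415, -0.4, 0.031], [368, 158]), (0.38, [0.715, -0.249, 0.046], [249, 145])]
```

```bash
python3 - <<'E'
import cv2
a=cv2.imread("pics/scene0.png")[130:310,110:400];b=cv2.imread("pics/side0.png")[90:384,120:400]
cv2.imwrite("pics/a.png",cv2.resize(a,None,fx=2.7,fy=2.7,interpolation=2));cv2.imwrite("pics/b.png",cv2.resize(b,None,fx=2,fy=2,interpolation=2))
E
```

```text
(no output)
```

View pics/a.png

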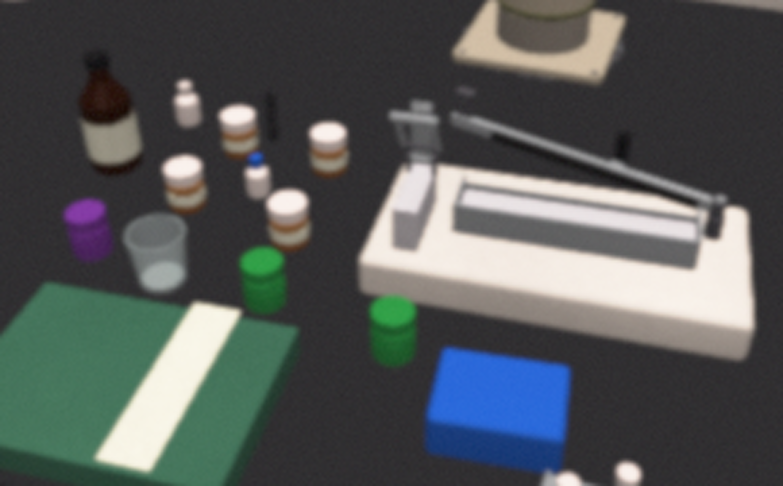

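View pics/b.png

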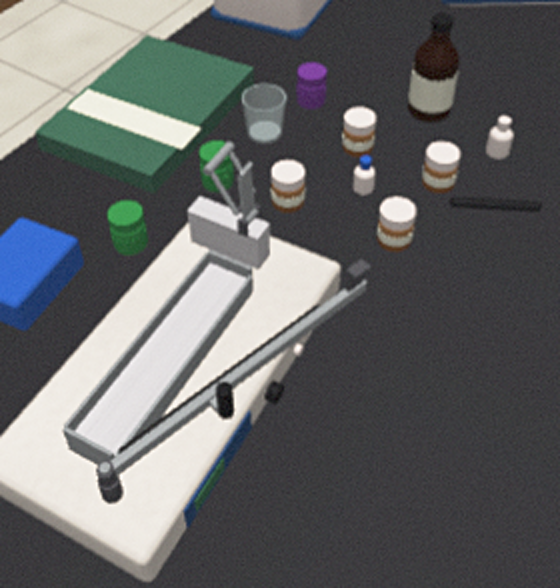

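Scene: four amber pots (white lids) at crop-a (240,130), (328,150), (184,184), (288,220); green and purple pots are look-alikes. The gate is ajar, with the latch at the far (-y) end, lever up, and the loop thrown back. Now I'll fit the shaker pose from depth.

```bash
python3 - <<'E'
from h import *
for c in ("scene","side"):
    S=shot(c); P=cloud(S).reshape(-1,3); im=S[0].reshape(-1,3).astype(int)
    m=(np.abs(P[:,2]-0.05)<0.004)&(P[:,0]>.3)&(P[:,0]<.9)&(P[:,1]>-.1)&(P[:,1]<.5)&(im.min(1)>120)
    Q=P[m]; n=cv2.connectedComponents
    # keep main blob via grid
    r=cv2.minAreaRect((np.quantile(Q,[0],axis=0)[:,:2]*0+Q[:,:2]).astype(np.float32)); print(c,m.sum(),r, np.median(Q[:,2]))
    for lo,hi in ((.066,.074),(.084,.092),(.101,.109)):
        mm=(P[:,2]>lo)&(P[:,2]<hi)&(P[:,0]>.4)&(P[:,0]<.75)&(P[:,1]>-.05)&(P[:,1]<.45)
        print(lo,mm.sum(),cv2.minAreaRect(P[mm][:,:2].astype(np.float32)))
    z=(P[:,2]>.01)&(P[:,2]<.075)&(P[:,0]<.64)&(P[:,1]<-.1)&(P[:,1]>-.35)&(P[:,0]>.4)
    for q in [(.457,-.165),(.458,-.29),(.605,-.148),(.592,-.30),(.54,-.232)]:
        w=z&(np.hypot(P[:,0]-q[0],P[:,1]-q[1])<.04)&(P[:,2]>.045)
        print(q,w.sum(),np.round(P[w].mean(0),4),cv2.minEnclosingCircle(P[w][:,:2].astype(np.float32)),np.percentile(P[w][:,2],90))
E
```

```text
scene 3387 ((0.5492892861366272, 0.14055633544921875), (0.20390722155570984, 0.3974131941795349), 5.1879801750183105) 0.05148781295357585
0.066 792 ((0.554068922996521, 0.13940151035785675), (0.0972752571105957, 0.3525587022304535), 14.620320320129395)
0.084 523 ((0.5276345610618591, 0.1407547891139984), (0.22070129215717316, 0.3266522288322449), 0.6947115659713745)
0.101 217 ((0.5386732220649719, 0.13636788725852966), (0.3222211003303528, 0.21907305717468262), 86.401611328125)
(0.457, -0.165) 102 [ 0.4597 -0.1722  0.0553] ((0.4560491442680359, -0.17421992123126984), 0.02309909090399742) 0.05849675326330569
(0.458, -0.29) 100 [ 0.4597 -0.2993  0.0553] ((0.45675766468048096, -0.3009627163410187), 0.02514222078025341) 0.05904916038508131
(0.605, -0.148) 135 [ 0.611  -0.1561  0.0556] ((0.6074845194816589, -0.1563466340303421), 0.023735903203487396) 0.05854054455910711
(0.592, -0.3) 125 [ 0.5887 -0.3046  0.0551] ((0.5855470299720764, -0.30846357345581055), 0.02358056604862213) 0.05857987149669306
(0.54, -0.232) 23 [ 0.5363 -0.2343  0.0523] ((0.5347505211830139, -0.23643194139003754), 0.0
[... 482 characters left out ...]
, 0.221006378531456), 85.30467987060547)
(0.457, -0.165) 215 [ 0.4529 -0.1695  0.0533] ((0.45509999990463257, -0.17216064035892487), 0.022930262610316277) 0.055711980544082704
(0.458, -0.29) 180 [ 0.4539 -0.2974  0.0529] ((0.456591933965683, -0.30054256319999695), 0.023789579048752785) 0.05556074771853783
(0.605, -0.148) 185 [ 0.6043 -0.1529  0.0536] ((0.6065525412559509, -0.15451213717460632), 0.023762866854667664) 0.05637209724781957
(0.592, -0.3) 158 [ 0.5827 -0.3027  0.053 ] ((0.5841462016105652, -0.3063682019710541), 0.024224702268838882) 0.055738479378299115
(0.54, -0.232) 29 [ 0.5336 -0.2324  0.0514] ((0.5348133444786072, -0.23228049278259277), 0.00926197599619627) 0.05445479953106176
```

```bash
cat >> h.py <<'E'
def go(p,yaw,tilt=0,M=None):
    """row for tool at world p, tool z down, tool x at yaw (deg); tilt (deg) turns the tool about its own... jaw (x) axis"""
    M=T() if M is None else M
    Rt=(R.from_euler('z',yaw,degrees=True)*R.from_euler('x',180,degrees=True)*R.from_euler('x',tilt,degrees=True)).as_matrix()
    t=M[:3,:3].T@(np.array(p)-M[:3,3]); r=R.from_matrix(M[:3,:3].T@Rt).as_rotvec(degrees=True)
    d=np.linalg.norm(np.array(p)-M[:3,3]); a=np.linalg.norm(r)
    print("row",np.round(t,4).tolist(),np.round(r,1).tolist(),"rows>=",round(max(d/.0625,a/10.7),1))
E
python3 - <<'E'
from h import *
print(np.round(eyes.camera_info("wrist")["tool_from_camera"],3),eyes.camera_info("wrist")["intrinsics"])
go([.50,.13,.50],5)
E
```

```text
[[ 1.    -0.001 -0.     0.   ]
 [ 0.001  0.955  0.296 -0.075]
 [-0.    -0.296  0.955 -0.141]
 [ 0.     0.     0.     1.   ]] [[292.46750307   0.         252.58410914]
 [  0.         292.46750307 190.20577848]
 [  0.           0.           1.        ]]
row [-0.584, -0.515, -0.2687] [-0.0, -0.0, -75.9] rows>= 13.2
```

```bash
python3 - <<'E'
from h import *
go([.50,.13,.38],5)
E
```

```text
row [-0.584, -0.515, -0.1487] [-0.0, -0.0, -75.9] rows>= 12.7
```

Call:
servo_tool:
  motion:
    - [1, -0.584, -0.515, -0.149, 0, 0, -75.9]
    - [1, -0.584, -0.515, -0.149, 0, 0, -75.9]
    - [1, -0.584, -0.515, -0.149, 0, 0, -75.9]
    - [1, -0.584, -0.515, -0.149, 0, 0, -75.9]
    - [1, -0.584, -0.515, -0.149, 0, 0, -75.9]
    - [1, -0.584, -0.515, -0.149, 0, 0, -75.9]
    - [1, -0.584, -0.515, -0.149, 0, 0, -75.9]
    - [1, -0.584, -0.515, -0.149, 0, 0, -75.9]
    - [1, -0.584, -0.515, -0.149, 0, 0, -75.9]
    - [1, -0.584, -0.515, -0.149, 0, 0, -75.9]
    - [1, -0.584, -0.515, -0.149, 0, 0, -75.9]
    - [1, -0.584, -0.515, -0.149, 0, 0, -75.9]
    - [1, -0.584, -0.515, -0.149, 0, 0, -75.9]
    - [1, -0.584, -0.515, -0.149, 0, 0, -75.9]
    - [1, -0.584, -0.515, -0.149, 0, 0, -75.9]
    - [1, -0.584, -0.515, -0.149, 0, 0, -75.9]

```text
clock: 3.5
position: [0.5, 0.1287, 0.3802]
ee_rot: [0.999, 0.043, 0.0, 0.001]
ft_force: [0.1, -0.8, 0.3]
grip_width: 1.002
```

```bash
python3 - <<'E'
from h import *
S=shot("wrist","w1.png"); P=cloud(S); np.save("w1P.npy",P)
for t in ["gate_knob","keeper","lever_tip","loop_bar","shaker"]: print(t,find("wrist",t,S[2]))
cv2.imwrite("pics/w1b.png",cv2.resize(S[0],(800,600),interpolation=2))
E
```

```text
gate_knob [(0.59, array([0.461, 0.173, 0.098]))]
keeper [(0.74, array([0.465, 0.175, 0.094]))]
lever_tip [(0.97, array([ 0.578, -0.009,  0.181]))]
loop_bar [(0.82, array([ 0.596, -0.004,  0.194]))]
shaker [(0.82, array([0.537, 0.168, 0.051]))]
```

View pics/w1b.png

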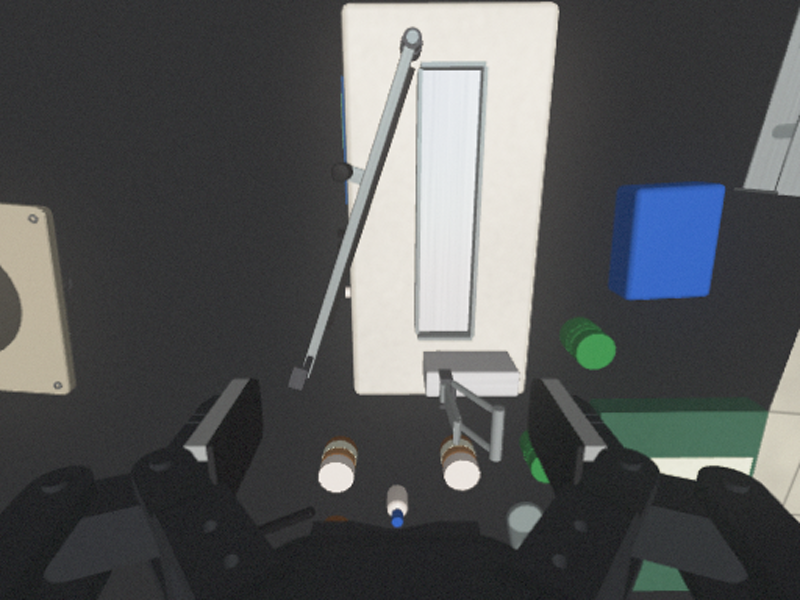

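Wrist view: shaker upright in the frame, hinge at (411,38), knob (342,172), keeper (298,378), ledge (450,200), loop bar (496,432), lever (447,400). Fitting the pose.

```bash
python3 - <<'E'
from h import *
P=np.load("w1P.npy"); im=cv2.imread("pics/w1.png").astype(int)
def blob(m,seed):
    n,l=cv2.connectedComponents(m.astype(np.uint8)); return l==l[seed]
z=P[...,2]; br=im.min(2)>110
def rep(n,m):
    Q=P[m][:,:2].astype(np.float32); print(n,m.sum(),cv2.minAreaRect(Q),np.median(z[m]))
h=blob(br&(abs(z-.05)<.006),(200,330)); rep("house",h)
l=blob(br&(abs(z-.07)<.006),(120,285)); rep("ledge",l)
M=cv2.fillConvexPoly(np.zeros((384,512),np.uint8),cv2.convexHull(np.argwhere(l)[:,::-1].astype(np.int32)),1)
# intensity-based housing outline -> at z=.05
ci=eyes.camera_info("wrist")
for nm,(u0,u1,v0,v1) in dict(keeper=(180,200,225,252),knob=(210,226,100,120),hinge=(255,272,15,32)).items():
    Q=P[v0:v1,u0:u1].reshape(-1,3); Q=Q[Q[:,2]>np.nanmax(Q[:,2])-.006]; print(nm,len(Q),np.round(Q.mean(0),4),np.round(Q.max(0),4))
v,u=np.mgrid[:384,:512]
g=(z>.076)&(z<.105)&(u>185)&(u<270)&(v<245)&(v>25); Q=P[g]; print("bar",np.round(cv2.fitLine(Q[:,:2].astype(np.float32),4,0,.001,.001).ravel(),4),np.median(Q[:,2]))
L=(z>.11)&(z<.25)&(u>270)&(u<330)&(v>225)&(v<310)
for row in P[L][::12]: pass
np.save("latch.npy",P[L]); print(L.sum())
b=L&(u>311)&(v>255); print("bar pts",b.sum(),np.round(np.median(P[b],0),4),np.round(P[b].min(0),3),np.round(P[b].max(0),3))
E
```

```text
house 19995 ((0.549035906791687, 0.14060136675834656), (0.19801759719848633, 0.3981582820415497), 4.943841457366943) 0.04884464723817661
ledge 5884 ((0.5457021594047546, 0.15503785014152527), (0.056404005736112595, 0.25087133049964905), 5.0446062088012695) 0.06896737518287979
keeper 137 [ 0.4175 -0.0069  0.1267] [0.4257 0.0043 0.1288]
knob 116 [0.4484 0.1855 0.1257] [0.4556 0.1925 0.1276]
hinge 109 [0.4989 0.2962 0.0974] [0.5065 0.3033 0.101 ]
bar [0.2489 0.9685 0.4701 0.1713] 0.0938155662142301
874
bar pts 297 [ 0.5944 -0.0073  0.1929] [ 0.588 -0.035  0.179] [0.603 0.014 0.196]
```

```bash
cat >> h.py <<'E'
O=np.array([.547,.1503]); Y=5.0
def s2w(x,y):
    c,s=np.cos(np.radians(Y)),np.sin(np.radians(Y)); return O+np.array([c*x-s*y,s*x+c*y])
H=s2w(-.036,.150)
def knob(g):
    a=np.radians(Y)-g; d=np.array([np.sin(a),-np.cos(a)]); n=np.array([-np.cos(a),-np.sin(a)]); return H+.12*d+.022*n, Y-np.degrees(g)
E
python3 - <<'E'
from h import *
k,y=knob(.347); print(k,y)
go([*k,.17],y); go([*k,.101],y)
E
```

```text
[0.44598278 0.18626669] -14.881635491039564
row [-0.0489, -0.0612, 0.2103] [0.0, -0.0, 19.9] rows>= 3.6
row [-0.049, -0.0613, 0.2793] [0.0, -0.0, 19.9] rows>= 4.6
```

Call:
servo_tool:
  motion:
    - [1, -0.048, -0.061, 0.21, 0, 0, 19.9]
    - [1, -0.048, -0.061, 0.21, 0, 0, 19.9]
    - [1, -0.048, -0.061, 0.21, 0, 0, 19.9]
    - [1, -0.048, -0.061, 0.21, 0, 0, 19.9]
    - [1, -0.048, -0.061, 0.21, 0, 0, 19.9]
    - [1, -0.048, -0.061, 0.245, 0, 0, 19.9]
    - [1, -0.048, -0.061, 0.278, 0, 0, 19.9]
    - [1, -0.048, -0.061, 0.278, 0, 0, 19.9]
    - [0, -0.048, -0.061, 0.278, 0, 0, 19.9]
    - [0, -0.048, -0.061, 0.278, 0, 0, 19.9]
    - [0, -0.048, -0.061, 0.278, 0, 0, 19.9]
    - [0, -0.048, -0.061, 0.278, 0, 0, 19.9]
    - [0, -0.048, -0.061, 0.278, 0, 0, 19.9]
    - [0, -0.048, -0.061, 0.278, 0, 0, 19.9]
  grip_force: 25

```text
clock: 5.55
position: [0.4473, 0.1866, 0.1029]
ee_rot: [0.992, -0.13, 0.0, 0.0]
ft_force: [-0.8, -2.0, 5.3]
grip_width: 0.177
```

```bash
python3 - <<'E'
from h import *
o=monitor.get_obs();print(o["position"],o["ft_force"],o["grip_width"])
k,y=knob(.347); k2,y2=knob(.95); print(k,k2,k2-k)
M=T()
off=M[:2,3]-k
for g in np.linspace(.347,1.2,13)[1:]:
    k,y=knob(g); go([*(k+off),M[2,3]],y,M=M)
E
```

```text
[0.44726411 0.186558   0.10287822] [-0.79550617 -2.00394537  5.32984096] 0.17683877847175045
[0.44598278 0.18626669] [0.39260085 0.2352597 ] [-0.05338193  0.048993  ]
row [-0.0085, -0.0019, -0.0] [-0.0, -0.0, 4.1] rows>= 0.4
row [-0.0168, -0.0043, -0.0] [-0.0, -0.0, 8.1] rows>= 0.8
row [-0.0249, -0.0074, -0.0] [-0.0, -0.0, 12.2] rows>= 1.1
row [-0.0328, -0.011, -0.0] [-0.0, -0.0, 16.3] rows>= 1.5
row [-0.0404, -0.0152, -0.0] [-0.0, -0.0, 20.4] rows>= 1.9
row [-0.0477, -0.0199, -0.0] [-0.0, -0.0, 24.4] rows>= 2.3
row [-0.0546, -0.0251, -0.0] [-0.0, -0.0, 28.5] rows>= 2.7
row [-0.0612, -0.0307, -0.0001] [-0.0, -0.0, 32.6] rows>= 3.0
row [-0.0673, -0.0369, -0.0001] [-0.0, -0.0, 36.7] rows>= 3.4
row [-0.073, -0.0434, -0.0001] [-0.0, -0.0, 40.7] rows>= 3.8
row [-0.0782, -0.0504, -0.0001] [-0.0, -0.0, 44.8] rows>= 4.2
row [-0.0829, -0.0576, -0.0001] [-0.0, -0.0, 48.9] rows>= 4.6
```

Call:
servo_tool:
  motion:
    - [0, -0.0085, -0.0019, -0.003, 0, 0, 4.1]
    - [0, -0.0168, -0.0043, -0.003, 0, 0, 8.1]
    - [0, -0.0249, -0.0074, -0.003, 0, 0, 12.2]
    - [0, -0.0328, -0.011, -0.003, 0, 0, 16.3]
    - [0, -0.0404, -0.0152, -0.003, 0, 0, 20.4]
    - [0, -0.0477, -0.0199, -0.003, 0, 0, 24.4]
    - [0, -0.0546, -0.0251, -0.003, 0, 0, 28.5]
    - [0, -0.0612, -0.0307, -0.003, 0, 0, 32.6]
    - [0, -0.0673, -0.0369, -0.003, 0, 0, 36.7]
    - [0, -0.073, -0.0434, -0.003, 0, 0, 40.7]
    - [0, -0.0782, -0.0504, -0.003, 0, 0, 44.8]
    - [0, -0.082, -0.056, -0.003, 0, 0, 48]
    - [0, -0.082, -0.056, -0.003, 0, 0, 48]
    - [1, -0.082, -0.056, -0.003, 0, 0, 48]
    - [1, -0.082, -0.056, -0.003, 0, 0, 48]
    - [1, -0.082, -0.056, -0.003, 0, 0, 48]
    - [1, -0.082, -0.056, -0.003, 0, 0, 48]
    - [1, -0.082, -0.056, -0.06, 0, 0, 48]
    - [1, -0.082, -0.056, -0.117, 0, 0, 48]
    - [1, -0.082, -0.056, -0.18, 0, 0, 48]

```text
clock: 8.05
position: [0.3815, 0.2615, 0.2836]
ee_rot: [0.853, -0.521, 0.0, 0.0]
ft_force: [1.4, -0.1, -0.1]
grip_width: 1.003
```

```bash
python3 - <<'E'
from h import *
print(T()[:3,3])
# gate check + pots from fixed cameras
for c in ("scene","side"):
    S=shot(c,c+"1.png"); P=cloud(S).reshape(-1,3)
    for q in [(.456,-.173),(.457,-.301),(.607,-.1555),(.585,-.307)]:
        w=(np.hypot(P[:,0]-q[0],P[:,1]-q[1])<.06)&(P[:,2]>.045)&(P[:,2]<.065); w&=S[0].reshape(-1,3).min(1)>100
        print(w.sum(),np.round(cv2.minEnclosingCircle(P[w][:,:2].astype(np.float32))[0],4), end=' ')
    k,y=knob(1.19); print(); w=(np.hypot(*(P[:,:2]-k).T)<.03)&(P[:,2]>.11); print("knob",k,P[w].mean(0))
go([.456,-.173,.12],5); go([.456,-.173,.022],5)
E
```

```text
[0.3815181  0.26153238 0.28355216]
100 [ 0.4557 -0.1744] 99 [ 0.4561 -0.3025] 138 [ 0.6072 -0.1593] 118 [ 0.5838 -0.307 ] 
knob [0.38104487 0.26208637] [0.3928052  0.26809169 0.39363913]
215 [ 0.4547 -0.1721] 178 [ 0.4545 -0.3008] 118 [ 0.6023 -0.1572] 156 [ 0.5842 -0.3056] 
knob [0.38104487 0.26208637] [0.37040794 0.27237907 0.2965815 ]
row [0.4212, 0.1365, 0.1671] [-0.4, -0.4, -67.9] rows>= 7.6
row [0.4211, 0.1374, 0.2651] [-0.4, -0.4, -67.9] rows>= 8.3
```

Call:
servo_tool:
  motion:
    - [1, 0.421, 0.1365, 0.165, -0.4, -0.4, -67.9]
    - [1, 0.421, 0.1365, 0.165, -0.4, -0.4, -67.9]
    - [1, 0.421, 0.1365, 0.165, -0.4, -0.4, -67.9]
    - [1, 0.421, 0.1365, 0.165, -0.4, -0.4, -67.9]
    - [1, 0.421, 0.1365, 0.165, -0.4, -0.4, -67.9]
    - [1, 0.421, 0.1365, 0.165, -0.4, -0.4, -67.9]
    - [1, 0.421, 0.1365, 0.165, -0.4, -0.4, -67.9]
    - [1, 0.421, 0.1365, 0.165, -0.4, -0.4, -67.9]
    - [1, 0.421, 0.1365, 0.165, -0.4, -0.4, -67.9]
    - [1, 0.421, 0.137, 0.21, -0.4, -0.4, -67.9]
    - [1, 0.421, 0.137, 0.245, -0.4, -0.4, -67.9]
    - [1, 0.421, 0.137, 0.262, -0.4, -0.4, -67.9]
    - [1, 0.421, 0.137, 0.262, -0.4, -0.4, -67.9]
    - [0, 0.421, 0.137, 0.262, -0.4, -0.4, -67.9]
    - [0, 0.421, 0.137, 0.262, -0.4, -0.4, -67.9]
    - [0, 0.421, 0.137, 0.262, -0.4, -0.4, -67.9]
    - [0, 0.421, 0.137, 0.262, -0.4, -0.4, -67.9]
  grip_force: 30

```text
clock: 10.28
position: [0.4529, -0.1757, 0.021]
ee_rot: [0.999, 0.044, -0.004, 0.002]
ft_force: [-0.8, 0.1, 7.3]
grip_width: 0.505
```

```bash
python3 - <<'E'
from h import *
print(T()[:3,3],[s2w(0,y).round(4) for y in (.090,.035,-.020,-.075)])
p=s2w(0,.090); M=T(); z=M[2,3]+.070
go([*M[:2,3],.2],5);go([*p,.2],5); go([*p,z+.02],5);go([*p,z+.002],5)
E
```

```text
[ 0.45289088 -0.17572252  0.02102006] [array([0.5392, 0.24  ]), array([0.5439, 0.1852]), array([0.5487, 0.1304]), array([0.5535, 0.0756])]
row [-0.0013, 0.0005, -0.179] [0.2, 0.4, 0.0] rows>= 2.9
row [0.121, -0.406, -0.181] [0.2, 0.4, 0.0] rows>= 7.4
row [0.1217, -0.4063, -0.0921] [0.2, 0.4, 0.0] rows>= 6.9
row [0.1218, -0.4063, -0.0741] [0.2, 0.4, 0.0] rows>= 6.9
```

Call:
servo_tool:
  motion:
    - [0, 0, 0, -0.06, 0.2, 0.4, 0]
    - [0, 0, 0, -0.12, 0.2, 0.4, 0]
    - [0, 0, -0.01, -0.18, 0.2, 0.4, 0]
    - [0, 0, -0.06, -0.22, 0.2, 0.4, 0]
    - [0, 0.02, -0.12, -0.23, 0.2, 0.4, 0]
    - [0, 0.04, -0.18, -0.23, 0.2, 0.4, 0]
    - [0, 0.06, -0.235, -0.23, 0.2, 0.4, 0]
    - [0, 0.08, -0.29, -0.23, 0.2, 0.4, 0]
    - [0, 0.1, -0.34, -0.23, 0.2, 0.4, 0]
    - [0, 0.12, -0.39, -0.2, 0.2, 0.4, 0]
    - [0, 0.1215, -0.406, -0.15, 0.2, 0.4, 0]
    - [0, 0.1215, -0.406, -0.11, 0.2, 0.4, 0]
    - [0, 0.1215, -0.406, -0.11, 0.2, 0.4, 0]
    - [0, 0.1215, -0.406, -0.11, 0.2, 0.4, 0]

```text
clock: 12.02
position: [0.5394, 0.2401, 0.13]
ee_rot: [0.999, 0.044, -0.0, -0.001]
ft_force: [-0.1, 0.2, 0.4]
grip_width: 0.506
```

```bash
python3 - <<'E'
from h import *
o=monitor.get_obs();print(o["position"],o["ft_force"],o["grip_width"])
p=s2w(0,.090); go([*p,.093],5)
E
```

```text
[0.53938526 0.24009228 0.1300138 ] [-0.1015826   0.22724257  0.41518689] 0.5059790638664851
row [-0.0002, 0.0002, 0.037] [-0.1, -0.0, -0.0] rows>= 0.6
```

Call:
servo_tool:
  motion:
    - [0, 0, 0, 0.015, 0, 0, 0]
    - [0, 0, 0, 0.03, 0, 0, 0]
    - [0, 0, 0, 0.035, 0, 0, 0]
    - [0, 0, 0, 0.038, 0, 0, 0]
    - [0, 0, 0, 0.038, 0, 0, 0]
    - [0.75, 0, 0, 0.038, 0, 0, 0]
    - [0.75, 0, 0, 0.038, 0, 0, 0]
    - [0.75, 0, 0, 0.038, 0, 0, 0]
    - [0.75, 0, 0, 0.03, 0, 0, 0]
    - [0.8, 0, 0, 0.0, 0, 0, 0]
    - [1, 0, 0, -0.06, 0, 0, 0]
    - [1, 0, 0, -0.12, 0, 0, 0]

```text
clock: 13.52
position: [0.5384, 0.2397, 0.2502]
ee_rot: [0.999, 0.044, -0.001, -0.001]
ft_force: [1.0, -0.6, -0.2]
grip_width: 1.003
```

```bash
cat >> h.py <<'E'
def pots(c,guess,r=.06):
    S=shot(c); P=cloud(S).reshape(-1,3); out=[]
    for q in guess:
        w=(np.hypot(P[:,0]-q[0],P[:,1]-q[1])<r)&(P[:,2]>.045+q[2])&(P[:,2]<.065+q[2])&(S[0].reshape(-1,3).min(1)>100)
        if w.sum()<20: out.append((w.sum(),)); continue
        (x,y),rad=cv2.minEnclosingCircle(P[w][:,:2].astype(np.float32)); out.append((w.sum(),round(x,4),round(y,4),round(rad,4),round(float(np.percentile(P[w][:,2],90)),4)))
    return out
E
python3 - <<'E'
from h import *
print(T()[:3,3])
for c in ("scene","side"): print(c,pots(c,[(.457,-.301,0),(.607,-.1565,0),(.585,-.307,0)]),pots(c,[(*s2w(0,.09),.07)],.035))
go([.4565,-.301,.12],5); go([.4565,-.301,.022],5)
E
```

```text
[0.53836581 0.23974634 0.25017934]
scene [(np.int64(97), 0.4552, -0.3021, 0.0245, 0.059), (np.int64(133), 0.6081, -0.1586, 0.023, 0.0588), (np.int64(122), 0.584, -0.3087, 0.0246, 0.0588)] [(np.int64(175), 0.5389, 0.2411, 0.0231, 0.1289)]
side [(np.int64(176), 0.4561, -0.3006, 0.0232, 0.0559), (np.int64(184), 0.6051, -0.1568, 0.0236, 0.0561), (np.int64(158), 0.5845, -0.3064, 0.0234, 0.0555)] [(np.int64(432), 0.5389, 0.2421, 0.0231, 0.1265)]
row [-0.1299, 0.5321, 0.1284] [-0.1, -0.0, 0.0] rows>= 9.0
row [-0.1299, 0.5323, 0.2264] [-0.1, -0.0, 0.0] rows>= 9.5
```

Call:
servo_tool:
  motion:
    - [1, -0.05, 0.04, 0, 0, 0, 0]
    - [1, -0.08, 0.09, 0, 0, 0, 0]
    - [1, -0.1, 0.15, 0, 0, 0, 0]
    - [1, -0.11, 0.21, 0, 0, 0, 0]
    - [1, -0.12, 0.27, 0, 0, 0, 0]
    - [1, -0.129, 0.33, 0, 0, 0, 0]
    - [1, -0.129, 0.39, 0, 0, 0, 0]
    - [1, -0.129, 0.45, 0.04, 0, 0, 0]
    - [1, -0.129, 0.5, 0.08, 0, 0, 0]
    - [1, -0.129, 0.532, 0.12, 0, 0, 0]
    - [1, -0.129, 0.532, 0.15, 0, 0, 0]
    - [1, -0.129, 0.532, 0.19, 0, 0, 0]
    - [1, -0.129, 0.532, 0.22, 0, 0, 0]
    - [1, -0.129, 0.532, 0.226, 0, 0, 0]
    - [1, -0.129, 0.532, 0.226, 0, 0, 0]
    - [0, -0.129, 0.532, 0.226, 0, 0, 0]
    - [0, -0.129, 0.532, 0.226, 0, 0, 0]
    - [0, -0.129, 0.532, 0.226, 0, 0, 0]
    - [0, -0.129, 0.532, 0.226, 0, 0, 0]

```text
clock: 16.1
position: [0.4567, -0.3015, 0.0224]
ee_rot: [0.999, 0.044, -0.001, -0.0]
ft_force: [-2.4, 1.3, 6.4]
grip_width: 0.507
```

```bash
python3 - <<'E'
from h import *
o=monitor.get_obs();print(o["position"],o["ft_force"],o["grip_width"])
p=s2w(0,.035); go([*p,.13],5)
E
```

```text
[ 0.45674907 -0.30153796  0.02238339] [-2.41826488  1.26972434  6.41678696] 0.5070294598438875
row [0.1293, -0.4773, -0.1075] [-0.0, 0.1, 0.0] rows>= 8.1
```

Call:
servo_tool:
  motion:
    - [0, 0, 0, -0.06, 0, 0, 0]
    - [0, 0, 0, -0.12, 0, 0, 0]
    - [0, 0, -0.01, -0.18, 0, 0, 0]
    - [0, 0.02, -0.06, -0.22, 0, 0, 0]
    - [0, 0.035, -0.12, -0.23, 0, 0, 0]
    - [0, 0.05, -0.18, -0.23, 0, 0, 0]
    - [0, 0.065, -0.235, -0.23, 0, 0, 0]
    - [0, 0.08, -0.29, -0.23, 0, 0, 0]
    - [0, 0.095, -0.345, -0.23, 0, 0, 0]
    - [0, 0.11, -0.4, -0.23, 0, 0, 0]
    - [0, 0.125, -0.45, -0.22, 0, 0, 0]
    - [0, 0.129, -0.477, -0.19, 0, 0, 0]
    - [0, 0.129, -0.477, -0.16, 0, 0, 0]
    - [0, 0.129, -0.477, -0.13, 0, 0, 0]
    - [0, 0.129, -0.477, -0.11, 0, 0, 0]
    - [0, 0.129, -0.477, -0.11, 0, 0, 0]
    - [0, 0.129, -0.477, -0.11, 0, 0, 0]

```text
clock: 18.23
position: [0.5439, 0.1854, 0.1331]
ee_rot: [0.999, 0.044, -0.0, -0.001]
ft_force: [-0.5, 0.1, -0.9]
grip_width: 0.51
```

```bash
python3 - <<'E'
from h import *
o=monitor.get_obs();print(o["position"],o["ft_force"],o["grip_width"])
p=s2w(0,.035); go([*p,.0935],5)
E
```

```text
[0.54390896 0.18538242 0.13309592] [-0.52004716  0.13980116 -0.88931567] 0.5098028421535088
row [0.0, 0.0003, 0.0396] [-0.1, 0.0, 0.0] rows>= 0.6
```

Call:
servo_tool:
  motion:
    - [0, 0, 0, 0.015, 0, 0, 0]
    - [0, 0, 0, 0.03, 0, 0, 0]
    - [0, 0, 0, 0.037, 0, 0, 0]
    - [0, 0, 0, 0.04, 0, 0, 0]
    - [0, 0, 0, 0.04, 0, 0, 0]
    - [0.75, 0, 0, 0.04, 0, 0, 0]
    - [0.75, 0, 0, 0.04, 0, 0, 0]
    - [0.75, 0, 0, 0.04, 0, 0, 0]
    - [0.75, 0, 0, 0.03, 0, 0, 0]
    - [0.8, 0, 0, 0.0, 0, 0, 0]
    - [1, 0, 0, -0.06, 0, 0, 0]
    - [1, 0, 0, -0.12, 0, 0, 0]
    - [1, 0, 0, -0.12, 0, 0, 0]

```text
clock: 19.85
position: [0.5454, 0.1863, 0.2578]
ee_rot: [0.999, 0.044, 0.003, -0.002]
ft_force: [-0.2, -0.1, -0.5]
grip_width: 1.001
```

```bash
python3 - <<'E'
from h import *
print(T()[:3,3])
for c in ("scene","side"): print(c,pots(c,[(.607,-.1565,0),(.585,-.307,0)]),pots(c,[(*s2w(0,.09),.07),(*s2w(0,.035),.07)],.03))
go([.5848,-.3075,.12],5); go([.5848,-.3075,.022],5)
E
```

```text
[0.54542417 0.18628019 0.25783266]
scene [(np.int64(136), 0.6063, -0.1584, 0.0233, 0.0589), (np.int64(121), 0.5846, -0.3065, 0.0234, 0.0587)] [(np.int64(174), 0.5388, 0.2393, 0.0238, 0.1289), (np.int64(165), 0.5436, 0.1845, 0.023, 0.1287)]
side [(np.int64(187), 0.6061, -0.1555, 0.0227, 0.0562), (np.int64(154), 0.5846, -0.3052, 0.0225, 0.0555)] [(np.int64(434), 0.5382, 0.2411, 0.023, 0.1265), (np.int64(382), 0.5426, 0.1849, 0.0231, 0.1263)]
row [-0.0011, 0.494, 0.1305] [-0.1, 0.2, 0.0] rows>= 8.2
row [-0.0008, 0.4942, 0.2285] [-0.1, 0.2, 0.0] rows>= 8.7
```

Call:
servo_tool:
  motion:
    - [1, -0.03, 0.06, -0.01, 0, 0, 0]
    - [1, -0.05, 0.12, -0.01, 0, 0, 0]
    - [1, -0.05, 0.18, -0.01, 0, 0, 0]
    - [1, -0.05, 0.24, -0.01, 0, 0, 0]
    - [1, -0.04, 0.3, 0, 0, 0, 0]
    - [1, -0.02, 0.36, 0, 0, 0, 0]
    - [1, -0.001, 0.42, 0.02, 0, 0, 0]
    - [1, -0.001, 0.475, 0.06, 0, 0, 0]
    - [1, -0.001, 0.493, 0.11, 0, 0, 0]
    - [1, -0.001, 0.493, 0.15, 0, 0, 0]
    - [1, -0.001, 0.493, 0.19, 0, 0, 0]
    - [1, -0.001, 0.493, 0.22, 0, 0, 0]
    - [1, -0.001, 0.493, 0.228, 0, 0, 0]
    - [1, -0.001, 0.493, 0.228, 0, 0, 0]
    - [0, -0.001, 0.493, 0.228, 0, 0, 0]
    - [0, -0.001, 0.493, 0.228, 0, 0, 0]
    - [0, -0.001, 0.493, 0.228, 0, 0, 0]
    - [0, -0.001, 0.493, 0.228, 0, 0, 0]

```text
clock: 22.3
position: [0.5857, -0.3062, 0.0242]
ee_rot: [0.999, 0.044, -0.001, -0.0]
ft_force: [-1.5, -0.4, 6.6]
grip_width: 0.504
```

```bash
python3 - <<'E'
from h import *
o=monitor.get_obs();print(o["position"],o["ft_force"],o["grip_width"])
p=s2w(0,-.020); go([*p,.13],5)
E
```

```text
[ 0.58572045 -0.30623596  0.02421542] [-1.48327635 -0.37674702  6.5881824 ] 0.5040320037204853
row [0.0013, -0.4382, -0.1055] [-0.0, 0.1, 0.0] rows>= 7.2
```

Call:
servo_tool:
  motion:
    - [0, 0, 0, -0.06, 0, 0, 0]
    - [0, 0, 0, -0.12, 0, 0, 0]
    - [0, -0.01, -0.01, -0.18, 0, 0, 0]
    - [0, -0.04, -0.06, -0.22, 0, 0, 0]
    - [0, -0.07, -0.11, -0.24, 0, 0, 0]
    - [0, -0.08, -0.17, -0.24, 0, 0, 0]
    - [0, -0.08, -0.23, -0.24, 0, 0, 0]
    - [0, -0.07, -0.29, -0.24, 0, 0, 0]
    - [0, -0.05, -0.345, -0.24, 0, 0, 0]
    - [0, -0.02, -0.395, -0.23, 0, 0, 0]
    - [0, 0.001, -0.438, -0.22, 0, 0, 0]
    - [0, 0.001, -0.438, -0.18, 0, 0, 0]
    - [0, 0.001, -0.438, -0.15, 0, 0, 0]
    - [0, 0.001, -0.438, -0.12, 0, 0, 0]
    - [0, 0.001, -0.438, -0.105, 0, 0, 0]
    - [0, 0.001, -0.438, -0.105, 0, 0, 0]
    - [0, 0.001, -0.438, -0.105, 0, 0, 0]

```text
clock: 24.42
position: [0.5488, 0.1306, 0.13]
ee_rot: [0.999, 0.044, -0.0, -0.001]
ft_force: [0.2, 0.0, -2.6]
grip_width: 0.504
```

```bash
python3 - <<'E'
from h import *
o=monitor.get_obs();print(o["position"],o["ft_force"],o["grip_width"])
p=s2w(0,-.020); go([*p,.095],5)
E
```

```text
[0.5487558  0.13057062 0.1300316 ] [ 0.23590113  0.02037732 -2.60059893] 0.5036718112473294
row [-0.0, 0.0003, 0.035] [-0.1, 0.0, 0.0] rows>= 0.6
```

Call:
servo_tool:
  motion:
    - [0, 0, 0, 0.015, 0, 0, 0]
    - [0, 0, 0, 0.028, 0, 0, 0]
    - [0, 0, 0, 0.033, 0, 0, 0]
    - [0, 0, 0, 0.0355, 0, 0, 0]
    - [0, 0, 0, 0.0355, 0, 0, 0]
    - [0.75, 0, 0, 0.0355, 0, 0, 0]
    - [0.75, 0, 0, 0.0355, 0, 0, 0]
    - [0.75, 0, 0, 0.0355, 0, 0, 0]
    - [0.75, 0, 0, 0.027, 0, 0, 0]
    - [0.8, 0, 0, 0.0, 0, 0, 0]
    - [1, 0, 0, -0.06, 0, 0, 0]
    - [1, 0, 0, -0.12, 0, 0, 0]
    - [1, 0, 0, -0.12, 0, 0, 0]

```text
clock: 26.05
position: [0.5504, 0.1313, 0.2544]
ee_rot: [0.999, 0.044, 0.003, -0.001]
ft_force: [0.1, -0.3, -0.6]
grip_width: 1.002
```

```bash
python3 - <<'E'
from h import *
print(T()[:3,3])
for c in ("scene","side"): print(c,pots(c,[(.607,-.1565,0)]),pots(c,[(*s2w(0,y),.07) for y in (.09,.035,-.02)],.03))
go([.6065,-.157,.12],5); go([.6065,-.157,.022],5)
E
```

```text
[0.55035823 0.1312917  0.25443555]
scene [(np.int64(137), 0.6076, -0.1596, 0.0231, 0.0585)] [(np.int64(174), 0.5393, 0.2396, 0.0234, 0.1289), (np.int64(167), 0.5437, 0.1838, 0.0234, 0.1286), (np.int64(157), 0.5489, 0.1281, 0.023, 0.1291)]
side [(np.int64(186), 0.6054, -0.1558, 0.0229, 0.0561)] [(np.int64(435), 0.5384, 0.2421, 0.0223, 0.1265), (np.int64(377), 0.5426, 0.1846, 0.0231, 0.1262), (np.int64(342), 0.5477, 0.131, 0.0224, 0.1263)]
row [0.0338, 0.2911, 0.1272] [-0.1, 0.2, 0.0] rows>= 5.1
row [0.0342, 0.2912, 0.2252] [-0.1, 0.2, 0.0] rows>= 5.9
```

Call:
servo_tool:
  motion:
    - [1, -0.04, 0.05, -0.01, 0, 0, 0]
    - [1, -0.06, 0.11, -0.01, 0, 0, 0]
    - [1, -0.05, 0.17, -0.01, 0, 0, 0]
    - [1, -0.02, 0.225, -0.01, 0, 0, 0]
    - [1, 0.02, 0.27, 0.02, 0, 0, 0]
    - [1, 0.034, 0.291, 0.06, 0, 0, 0]
    - [1, 0.034, 0.291, 0.11, 0, 0, 0]
    - [1, 0.034, 0.291, 0.15, 0, 0, 0]
    - [1, 0.034, 0.291, 0.19, 0, 0, 0]
    - [1, 0.034, 0.291, 0.215, 0, 0, 0]
    - [1, 0.034, 0.291, 0.225, 0, 0, 0]
    - [1, 0.034, 0.291, 0.225, 0, 0, 0]
    - [0, 0.034, 0.291, 0.225, 0, 0, 0]
    - [0, 0.034, 0.291, 0.225, 0, 0, 0]
    - [0, 0.034, 0.291, 0.225, 0, 0, 0]
    - [0, 0.034, 0.291, 0.225, 0, 0, 0]

```text
clock: 28.25
position: [0.6077, -0.1566, 0.0242]
ee_rot: [0.999, 0.044, -0.001, -0.0]
ft_force: [-1.2, -0.6, 5.8]
grip_width: 0.507
```

```bash
python3 - <<'E'
from h import *
o=monitor.get_obs();print(o["position"],o["ft_force"],o["grip_width"])
p=s2w(0,-.075); go([*p,.13],5)
E
```

```text
[ 0.60772408 -0.15659511  0.02422611] [-1.23017269 -0.62795465  5.76824051] 0.5069266296681826
row [-0.0338, -0.2361, -0.1055] [-0.1, 0.1, 0.0] rows>= 4.2
```

Call:
servo_tool:
  motion:
    - [0, 0, 0, -0.06, 0, 0, 0]
    - [0, 0, 0, -0.12, 0, 0, 0]
    - [0, -0.02, 0, -0.18, 0, 0, 0]
    - [0, -0.06, -0.02, -0.23, 0, 0, 0]
    - [0, -0.1, -0.06, -0.25, 0, 0, 0]
    - [0, -0.11, -0.12, -0.25, 0, 0, 0]
    - [0, -0.09, -0.17, -0.25, 0, 0, 0]
    - [0, -0.06, -0.21, -0.25, 0, 0, 0]
    - [0, -0.034, -0.236, -0.24, 0, 0, 0]
    - [0, -0.034, -0.236, -0.2, 0, 0, 0]
    - [0, -0.034, -0.236, -0.16, 0, 0, 0]
    - [0, -0.034, -0.236, -0.125, 0, 0, 0]
    - [0, -0.034, -0.236, -0.105, 0, 0, 0]
    - [0, -0.034, -0.236, -0.105, 0, 0, 0]
    - [0, -0.034, -0.236, -0.105, 0, 0, 0]

```text
clock: 30.12
position: [0.5537, 0.0758, 0.1301]
ee_rot: [0.999, 0.044, -0.0, -0.001]
ft_force: [0.1, 1.1, -1.5]
grip_width: 0.507
```

```bash
python3 - <<'E'
from h import *
o=monitor.get_obs();print(o["position"],o["ft_force"],o["grip_width"])
p=s2w(0,-.075); go([*p,.095],5)
E
```

```text
[0.55373402 0.07578863 0.13012965] [ 0.0979222   1.11341924 -1.48989027] 0.5065399846704964
row [-0.0002, 0.0002, 0.0351] [-0.1, 0.0, 0.0] rows>= 0.6
```

Call:
servo_tool:
  motion:
    - [0, 0, 0, 0.015, 0, 0, 0]
    - [0, 0, 0, 0.028, 0, 0, 0]
    - [0, 0, 0, 0.033, 0, 0, 0]
    - [0, 0, 0, 0.0355, 0, 0, 0]
    - [0, 0, 0, 0.0355, 0, 0, 0]
    - [0.75, 0, 0, 0.0355, 0, 0, 0]
    - [0.75, 0, 0, 0.0355, 0, 0, 0]
    - [0.75, 0, 0, 0.0355, 0, 0, 0]
    - [0.75, 0, 0, 0.027, 0, 0, 0]
    - [0.8, 0, 0, 0.0, 0, 0, 0]
    - [1, 0, 0, -0.06, 0, 0, 0]
    - [1, 0, 0, -0.12, 0, 0, 0]
    - [1, -0.02, -0.03, -0.17, 0, 0, 0]
    - [1, -0.04, -0.06, -0.22, 0, 0, 0]
    - [1, -0.049, -0.06, -0.25, 0, 0, 0]
    - [1, -0.049, -0.06, -0.25, 0, 0, 0]
    - [1, -0.049, -0.06, -0.25, 0, 0, 0]

```text
clock: 32.25
position: [0.4994, 0.1303, 0.3784]
ee_rot: [0.999, 0.044, -0.001, -0.001]
ft_force: [0.5, -0.5, -0.5]
grip_width: 0.998
```

```bash
python3 - <<'E'
from h import *
S=shot("wrist","w2.png"); P=cloud(S)
b=P.reshape(-1,3)
for y in (.09,.035,-.02,-.075):
    q=s2w(0,y); w=(np.hypot(*(b[:,:2]-q).T)<.03)&(b[:,2]>.115)&(b[:,2]<.14); (x,yy),r=cv2.minEnclosingCircle(b[w][:,:2].astype(np.float32)); print(w.sum(),np.round([x-q[0],yy-q[1],r],4),np.median(b[w][:,2]))
q=H; k,yaw=knob(1.19); w=(np.hypot(*(b[:,:2]-k).T)<.02)&(b[:,2]>.12)&(b[:,2]<.135); print("knob",k,b[w].mean(0))
cv2.imwrite("pics/w2b.png",cv2.resize(S[0],(800,600),interpolation=2))
E
```

```text
1027 [-0.0016 -0.0002  0.0224] 0.12463524179081575
882 [-0.0015 -0.0025  0.0221] 0.1249121392080563
797 [-0.0015 -0.0031  0.0221] 0.12490808317632973
732 [-0.0017 -0.003   0.022 ] 0.12485568271392017
knob [0.38104487 0.26208637] [0.38367293 0.26092888 0.12516497]
```

View pics/w2b.png

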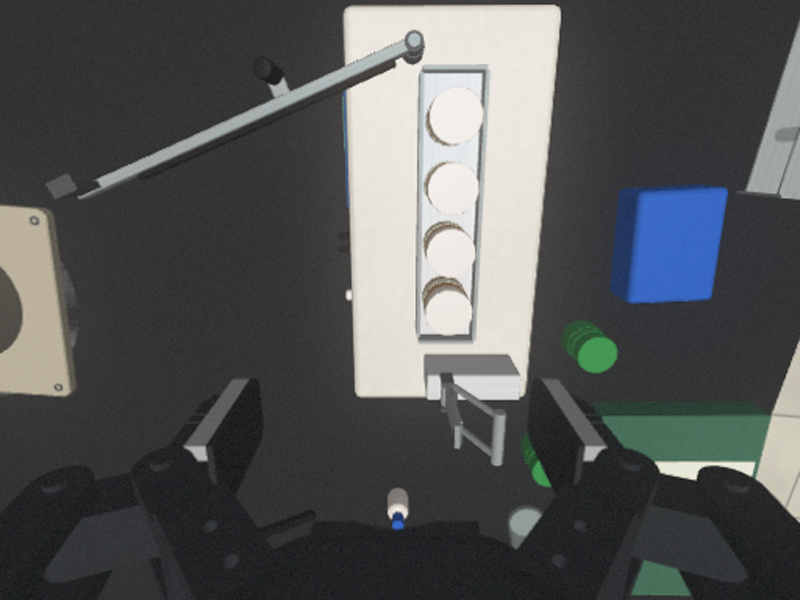

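Four pots stand on the ledge ((455,115), (452,188), (450,250), (447,308)), and the gate is wide open with its knob at (266,70). Next I'll close the gate, gripping the knob along the bar direction.

```bash
python3 - <<'E'
from h import *
k=[.3825,.2612]; go([*k,.18],26.8); go([*k,.104],26.8)
E
```

```text
row [-0.1043, -0.1404, 0.1986] [-0.1, 0.2, -21.8] rows>= 4.2
row [-0.104, -0.1402, 0.2746] [-0.1, 0.2, -21.8] rows>= 5.2
```

Call:
servo_tool:
  motion:
    - [1, -0.104, -0.14, 0.1, 0, 0, -21.8]
    - [1, -0.104, -0.14, 0.1, 0, 0, -21.8]
    - [1, -0.104, -0.14, 0.1, 0, 0, -21.8]
    - [1, -0.104, -0.14, 0.15, 0, 0, -21.8]
    - [1, -0.104, -0.14, 0.2, 0, 0, -21.8]
    - [1, -0.104, -0.14, 0.24, 0, 0, -21.8]
    - [1, -0.104, -0.14, 0.265, 0, 0, -21.8]
    - [1, -0.104, -0.14, 0.274, 0, 0, -21.8]
    - [1, -0.104, -0.14, 0.274, 0, 0, -21.8]
    - [0, -0.104, -0.14, 0.274, 0, 0, -21.8]
    - [0, -0.104, -0.14, 0.274, 0, 0, -21.8]
    - [0, -0.104, -0.14, 0.274, 0, 0, -21.8]
    - [0, -0.104, -0.14, 0.274, 0, 0, -21.8]
    - [0, -0.104, -0.14, 0.274, 0, 0, -21.8]
  grip_force: 30

```text
clock: 34.05
position: [0.3832, 0.2615, 0.1056]
ee_rot: [0.973, 0.232, -0.001, -0.001]
ft_force: [-0.1, -2.5, 4.4]
grip_width: 0.175
```

```bash
python3 - <<'E'
from h import *
o=monitor.get_obs();print(o["position"],o["ft_force"],o["grip_width"])
M=T(); a0,_=knob(1.185); off=M[:2,3]-a0; print(off)
gs=list(np.linspace(1.185,0,17)[1:])+[-.01]
for g in gs:
    k,y=knob(g); go([*(k+off*g/1.185),M[2,3]],y+90,M=M)
E
```

```text
[0.383184   0.26150134 0.10564744] [-0.13564379 -2.46190557  4.42909101] 0.17512739413352355
[ 1.96514016e-03 -3.75488988e-07]
row [-0.0014, 0.0089, -0.0] [-0.1, 0.0, -4.5] rows>= 0.4
row [-0.0021, 0.0178, -0.0] [-0.1, 0.0, -8.8] rows>= 0.8
row [-0.0021, 0.0268, -0.0001] [-0.1, 0.0, -13.0] rows>= 1.2
row [-0.0015, 0.0358, -0.0001] [-0.1, 0.0, -17.3] rows>= 1.6
row [-0.0002, 0.0446, -0.0001] [-0.1, 0.0, -21.5] rows>= 2.0
row [0.0018, 0.0534, -0.0001] [-0.1, 0.0, -25.7] rows>= 2.4
row [0.0044, 0.0619, -0.0001] [-0.1, 0.0, -30.0] rows>= 2.8
row [0.0076, 0.0703, -0.0002] [-0.1, 0.0, -34.2] rows>= 3.2
row [0.0115, 0.0783, -0.0002] [-0.1, 0.0, -38.5] rows>= 3.6
row [0.0159, 0.0861, -0.0002] [-0.1, -0.0, -42.7] rows>= 4.0
row [0.0209, 0.0935, -0.0002] [-0.1, -0.0, -47.0] rows>= 4.4
row [0.0265, 0.1005, -0.0002] [-0.1, -0.0, -51.2] rows>= 4.8
row [0.0325, 0.107, -0.0003] [-0.1, -0.0, -55.4] rows>= 5.2
row [0.039, 0.1131, -0.0003] [-0.1, -0.0, -59.7] rows>= 5.6
row [0.046, 0.1187, -0.0003] [-0.1, -0.0, -63.9] rows>= 6.0
row [0.0533, 0.1237, -0.0003] [-0.1, -0.0, -68.2] rows>= 6.4
row [0.0543, 0.1244, -0.0003] [-0.1, -0.0, -68.8] rows>= 6.4
```

Call:
servo_tool:
  motion:
    - [0, -0.0014, 0.0089, -0.003, 0, 0, -4.5]
    - [0, -0.0021, 0.0178, -0.003, 0, 0, -8.8]
    - [0, -0.0021, 0.0268, -0.003, 0, 0, -13]
    - [0, -0.0015, 0.0358, -0.003, 0, 0, -17.3]
    - [0, 0, 0.0446, -0.003, 0, 0, -21.5]
    - [0, 0.0018, 0.0534, -0.003, 0, 0, -25.7]
    - [0, 0.0044, 0.0619, -0.003, 0, 0, -30]
    - [0, 0.0076, 0.0703, -0.003, 0, 0, -34.2]
    - [0, 0.0115, 0.0783, -0.003, 0, 0, -38.5]
    - [0, 0.0159, 0.0861, -0.003, 0, 0, -42.7]
    - [0, 0.0209, 0.0935, -0.003, 0, 0, -47]
    - [0, 0.0265, 0.1005, -0.003, 0, 0, -51.2]
    - [0, 0.0325, 0.107, -0.003, 0, 0, -55.4]
    - [0, 0.039, 0.1131, -0.003, 0, 0, -59.7]
    - [0, 0.046, 0.1187, -0.003, 0, 0, -63.9]
    - [0, 0.05, 0.1215, -0.003, 0, 0, -66.2]
    - [0, 0.0533, 0.1237, -0.003, 0, 0, -68.2]
    - [0, 0.0533, 0.1237, -0.003, 0, 0, -68.2]
    - [0, 0.0533, 0.1237, -0.003, 0, 0, -68.2]

```text
clock: 36.42
position: [0.4859, 0.1762, 0.1071]
ee_rot: [0.675, 0.738, 0.0, -0.002]
ft_force: [4.6, 6.4, -12.0]
grip_width: 0.172
```

```bash
python3 - <<'E'
from h import *
o=monitor.get_obs();print(o["position"],o["ft_force"],o["grip_width"],knob(0))
E
```

```text
[0.48591741 0.17621681 0.10707477] [  4.59436993   6.42005847 -12.04100293] 0.17160460886799211 (array([0.48660604, 0.17513081]), np.float64(5.0))
```

Call:
servo_tool:
  motion:
    - [0, 0, 0.0015, 0, 0, 0, 0]
    - [0, 0, 0.003, 0, 0, 0, 0]
    - [0, 0, 0.003, 0, 0, 0, 0]

```text
clock: 36.8
position: [0.4886, 0.1759, 0.1071]
ee_rot: [0.675, 0.738, -0.0, -0.002]
ft_force: [0.9, 5.7, -12.2]
grip_width: 0.17
```

Call:
servo_tool:
  motion:
    - [0.4, 0, 0.003, 0, 0, 0, 0]
    - [0.4, 0, 0.003, 0, 0, 0, 0]
    - [0.6, 0, 0.003, 0, 0, 0, 0]
    - [0.6, 0, 0.003, -0.01, 0, 0, 0]
    - [0.8, 0, 0.003, -0.05, 0, 0, 0]
    - [1, 0, 0.003, -0.11, 0, 0, 0]
    - [1, 0.01, 0, -0.17, 0, 0, 0]
    - [1, 0.02, 0, -0.23, 0, 0, 0]
    - [1, 0.02, 0, -0.23, 0, 0, 0]
    - [1, 0.02, 0, -0.23, 0, 0, 0]

```text
clock: 38.05
position: [0.4879, 0.1948, 0.3381]
ee_rot: [0.675, 0.737, -0.0, -0.001]
ft_force: [-0.1, -0.7, -1.0]
grip_width: 1.0
```

```bash
python3 - <<'E'
from h import *
S=shot("side","s3.png"); Q=shot("wrist","w3.png")
a=S[0][120:384,120:400]; cv2.imwrite("pics/s3b.png",np.hstack([cv2.resize(a,(420,396),interpolation=2),cv2.resize(Q[0],(380,396),interpolation=2)]))
b=np.vstack([cloud(S).reshape(-1,3)]); k=s2w(-.036,-.165); w=(np.hypot(*(b[:,:2]-k).T)<.025)&(b[:,2]>.118)&(b[:,2]<.14); print("keeper",k,b[w].mean(0),w.sum())
for t in ["keeper","lever_tip","loop_bar"]: print(t,find("side",t,S[2]))
print(T()[:3,3])
E
```

```text
keeper [ 0.52551769 -0.01720973] [ 0.52228882 -0.01339789  0.12601342] 64
keeper [(0.65, array([0.514, 0.179, 0.095])), (0.61, array([ 0.562, -0.008,  0.167]))]
lever_tip [(0.76, array([ 0.568, -0.003,  0.165]))]
loop_bar [(0.58, array([ 0.598, -0.006,  0.191]))]
[0.48780706 0.19450344 0.33717228]
```

View pics/s3b.png

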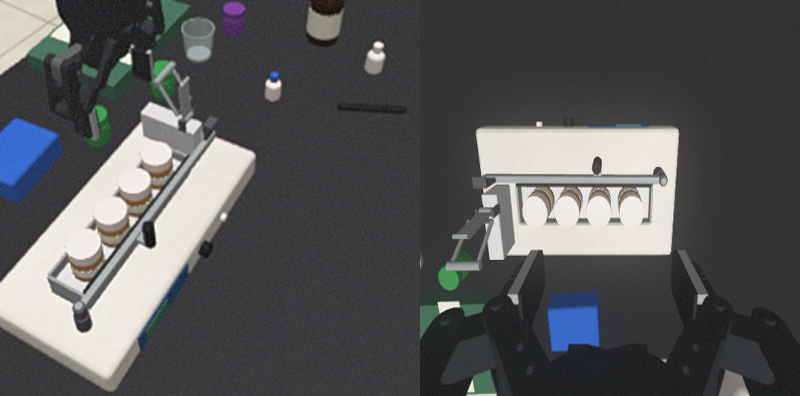

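Gate is shut in front of all four pots; lever up, loop leaning back. Now latch geometry in the shaker frame.

```bash
cat >> h.py <<'E'
def w2s(P):
    c,s=np.cos(np.radians(Y)),np.sin(np.radians(Y)); d=P[...,:2]-O; return np.stack([c*d[...,0]+s*d[...,1],-s*d[...,0]+c*d[...,1],P[...,2]],-1)
E
python3 - <<'E'
from h import *
for c in ("wrist","side","scene"):
    S=shot(c); P=w2s(cloud(S).reshape(-1,3))*1000
    m=(P[:,0]>-80)&(P[:,0]<90)&(P[:,1]>-215)&(P[:,1]<-125)&(P[:,2]>108)&(P[:,2]<230); Q=P[m]
    print(c,len(Q))
    k=(Q[:,0]<-22)&(Q[:,2]<140); print(" keeper",Q[k].mean(0).round(1),np.percentile(Q[k],[5,95],axis=0).round(1).tolist())
    for z0 in range(110,220,8):
        a=Q[(Q[:,2]>=z0)&(Q[:,2]<z0+8)&(Q[:,0]>-22)]
        mid=a[abs(a[:,1]+165)<11]; out=a[abs(a[:,1]+165)>15]
        f=lambda t:(len(t),*np.percentile(t[:,0],[5,50,95]).round(1),*np.percentile(t[:,1],[3,97]).round(1)) if len(t)>2 else None
        print("  ",z0,f(mid),f(out))
E
```

```text
wrist 1941
 keeper [ -39.8 -162.8  125.1] [[-46.6, -174.6, 112.0], [-33.9, -154.2, 128.1]]
   110 (15, np.float64(-5.7), np.float64(-5.5), np.float64(-5.1), np.float64(-174.0), np.float64(-156.7)) (22, np.float64(-5.7), np.float64(0.7), np.float64(5.3), np.float64(-180.4), np.float64(-148.7))
   118 (93, np.float64(-5.4), np.float64(-3.1), np.float64(2.8), np.float64(-174.6), np.float64(-154.6)) (30, np.float64(-5.2), np.float64(-1.0), np.float64(5.5), np.float64(-180.7), np.float64(-148.8))
   126 (48, np.float64(-2.1), np.float64(-1.5), np.float64(1.7), np.float64(-174.0), np.float64(-154.1)) None
   134 (67, np.float64(-1.4), np.float64(-0.9), np.float64(5.2), np.float64(-174.5), np.float64(-154.2)) (43, np.float64(1.8), np.float64(3.3), np.float64(6.6), np.float64(-184.1), np.float64(-143.3))
   142 (58, np.float64(-1.1), np.float64(-0.6), np.float64(1.9), np.float64(-174.3), np.float64(-154.2)) (32, np.float64(5.0), np.float64(7.4), np.float64(10.5), np.float64(-185.3), np.float64(-143.0))
   150 (63, np.float64(-0.8), np.float64(-0.0), np.float64(3.4), np.float64(-174.5), np.fl
[... 4821 characters left out ...]
2), np.float64(-184.3), np.float64(-142.8))
   174 (4, np.float64(3.8), np.float64(7.5), np.float64(8.0), np.float64(-166.5), np.float64(-159.4)) (7, np.float64(29.1), np.float64(30.0), np.float64(31.7), np.float64(-183.5), np.float64(-144.2))
   182 (27, np.float64(2.2), np.float64(6.1), np.float64(39.6), np.float64(-173.3), np.float64(-154.7)) (6, np.float64(31.2), np.float64(35.2), np.float64(40.1), np.float64(-187.0), np.float64(-141.8))
   190 (32, np.float64(2.3), np.float64(37.7), np.float64(41.2), np.float64(-174.5), np.float64(-155.6)) (23, np.float64(33.3), np.float64(37.7), np.float64(41.8), np.float64(-187.6), np.float64(-141.0))
   198 None None
   206 None None
   214 None None
```

```bash
cat >> h.py <<'E'
def barpose(x,z,y=-.1645,th=20,back=0.014,M=None):
    t=np.radians(th); xx=x+back*np.sin(t); zz=z-back*np.cos(t); go([*s2w(xx,y),zz],95,-th,M)
E
python3 - <<'E'
from h import *
M=T()
barpose(.0335,.190,back=-.06); barpose(.0335,.190)
E
```

```text
row [-0.2141, 0.0681, 0.0907] [-20.2, -0.1, 0.0] rows>= 3.9
row [-0.2143, 0.0936, 0.1602] [-20.2, -0.1, 0.0] rows>= 4.5
```

Call:
servo_tool:
  motion:
    - [1, -0.06, 0.02, 0.02, -10, 0, 0]
    - [1, -0.11, 0.04, 0.03, -20.2, 0, 0]
    - [1, -0.17, 0.06, 0.05, -20.2, 0, 0]
    - [1, -0.214, 0.068, 0.07, -20.2, 0, 0]
    - [1, -0.214, 0.068, 0.09, -20.2, 0, 0]
    - [1, -0.214, 0.068, 0.09, -20.2, 0, 0]
    - [1, -0.214, 0.068, 0.09, -20.2, 0, 0]

```text
clock: 39.33
position: [0.5747, -0.0111, 0.2484]
ee_rot: [0.665, 0.727, 0.129, 0.117]
ft_force: [-0.0, 0.6, 0.3]
grip_width: 1.002
```

```bash
python3 - <<'E'
from h import *
o=monitor.get_obs();print(o["position"],o["ft_force"],o["joint_pos"].round(2) if hasattr(o["joint_pos"],'round') else 0)
barpose(.0335,.190)
S=shot("wrist","w4.png"); P=w2s(cloud(S).reshape(-1,3))*1000
m=(P[:,0]>15)&(P[:,0]<60)&(P[:,1]>-200)&(P[:,1]<-130)&(P[:,2]>180)&(P[:,2]<205);Q=P[m]; print(len(Q),np.percentile(Q,[3,50,97],axis=0).round(1))
cv2.imwrite("pics/w4b.png",S[0])
E
```

```text
[ 0.57467319 -0.01113524  0.24844018] [-0.02544315  0.61853687  0.27596341] [ 0.9   0.01 -0.94  1.85 -0.01  0.94  1.63]
row [-0.0014, -0.0014, 0.0758] [0.1, -0.1, 0.1] rows>= 1.2
977 [[  28.2 -187.1  181.5]
 [  31.7 -164.9  192.1]
 [  37.  -142.9  194.7]]
```

View pics/w4b.png

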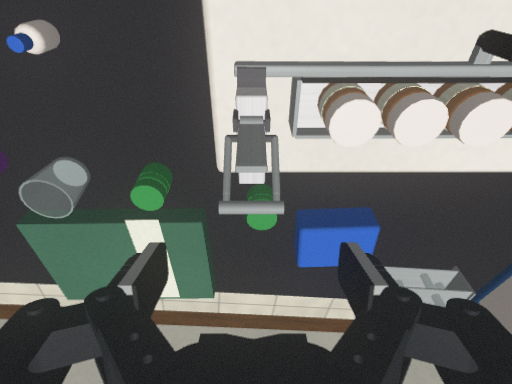

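The loop bar is at (251,208), centred between the jaws, with the lever at (252,150) inside the loop and the gate's keeper at (250,80). I'll descend and pinch it.

Call:
servo_tool:
  motion:
    - [1, -0.0015, -0.002, 0.03, 0, 0, 0]
    - [1, -0.0015, -0.002, 0.06, 0, 0, 0]
    - [1, -0.0015, -0.002, 0.076, 0, 0, 0]
    - [1, -0.0015, -0.002, 0.076, 0, 0, 0]
    - [0.4, -0.0015, -0.002, 0.076, 0, 0, 0]
    - [0.4, -0.0015, -0.002, 0.076, 0, 0, 0]
    - [0.4, -0.0015, -0.002, 0.076, 0, 0, 0]
    - [0.4, -0.0015, -0.002, 0.076, 0, 0, 0]
    - [0.4, -0.0015, -0.002, 0.076, 0, 0, 0]
  grip_force: 25

```text
clock: 40.5
position: [0.5995, -0.011, 0.1764]
ee_rot: [0.665, 0.726, 0.13, 0.118]
ft_force: [1.9, 2.7, 5.5]
grip_width: 0.547
```

```bash
python3 - <<'E'
from h import *
o=monitor.get_obs();print(o["position"],o["ft_force"],o["grip_width"]*85)
M=T(); pin=np.array([.0002,.139]); b=w2s(M[:3,3]+(-.014)*M[:3,2]); print("bar",b, "r",np.hypot(*(b[[0,2]]-pin)))
for a in [57,64,71,78,85,92,99,106,113,120,127,134,141,148,155,162,169,176,183,190]:
    p=pin+.060*np.array([np.cos(np.radians(a)),np.sin(np.radians(a))]); print(a,p.round(4),end=' '); barpose(*p,y=b[1],M=M)
E
```

```text
[ 0.59946399 -0.01102033  0.17642509] [1.86175437 2.70583157 5.49720628] 46.53421807581838
bar [ 0.03336828 -0.16530352  0.18956327] r 0.06047130933008176
57 [0.0329 0.1893] row [-0.0, -0.0006, 0.0001] [0.2, -0.1, 0.0] rows>= 0.0
64 [0.0265 0.1929] row [-0.0, -0.0053, -0.0055] [0.2, -0.1, 0.0] rows>= 0.1
71 [0.0197 0.1957] row [-0.0, -0.0107, -0.0105] [0.2, -0.1, 0.0] rows>= 0.2
78 [0.0127 0.1977] row [0.0, -0.0167, -0.0148] [0.2, -0.1, 0.0] rows>= 0.4
85 [0.0054 0.1988] row [0.0, -0.0231, -0.0183] [0.2, -0.1, 0.0] rows>= 0.5
92 [-0.0019  0.199 ] row [0.0, -0.0299, -0.021] [0.2, -0.1, 0.0] rows>= 0.6
99 [-0.0092  0.1983] row [0.0, -0.037, -0.0229] [0.2, -0.1, 0.0] rows>= 0.7
106 [-0.0163  0.1967] row [0.0, -0.0442, -0.0238] [0.2, -0.1, 0.0] rows>= 0.8
113 [-0.0232  0.1942] row [0.0, -0.0516, -0.0239] [0.2, -0.1, 0.0] rows>= 0.9
120 [-0.0298  0.191 ] row [0.0, -0.0588, -0.0231] [0.2, -0.1, 0.0] rows>= 1.0
127 [-0.0359  0.1869] row [0.0, -0.066, -0.0214] [0.2, -0.1, 0.0] rows>= 1.1
134 [-0.0415  0.1822] row [0.0, -0.0728, -0.0189] [0.2, -0.1, 0.0] rows>= 1.2
141 [-0.0464  0.1768] row [0.0, -0.0794, -0.0155] [0.2, -0.1, 0.0] rows>= 1.3
148 [-0.0507  0.1708] row [0.0, -0.0854, -0.0114] [0.2, -0.1, 0.0] rows>= 1.4
155 [-0.0542  0.1644] row [0.0, -0.0909, -0.0066] [0.2, -0.1, 0.0] rows>= 1.5
162 [-0.0569  0.1575] row [0.0, -0.0958, -0.0011] [0.2, -0.1, 0.0] rows>= 1.5
169 [-0.0587  0.1504] row [-0.0, -0.1, 0.0049] [0.2, -0.1, 0.0] rows>= 1.6
176 [-0.0597  0.1432] row [-0.0, -0.1034, 0.0114] [0.2, -0.1, 0.0] rows>= 1.7
183 [-0.0597  0.1359] row [-0.0, -0.106, 0.0182] [0.2, -0.1, 0.0] rows>= 1.7
190 [-0.0589  0.1286] row [-0.0, -0.1077, 0.0254] [0.2, -0.1, 0.0] rows>= 1.8
```

Call:
servo_tool:
  motion:
    - [0.4, 0, -0.005, -0.0055, 0, 0, 0]
    - [0.4, 0, -0.0105, -0.0105, 0, 0, 0]
    - [0.4, 0, -0.0165, -0.0148, 0, 0, 0]
    - [0.4, 0, -0.023, -0.0183, 0, 0, 0]
    - [0.4, 0, -0.03, -0.021, 0, 0, 0]
    - [0.4, 0, -0.037, -0.023, 0, 0, 0]
    - [0.4, 0, -0.044, -0.024, 0, 0, 0]
    - [0.4, 0, -0.0515, -0.024, 0, 0, 0]
    - [0.4, 0, -0.059, -0.023, 0, 0, 0]
    - [0.4, 0, -0.066, -0.0215, 0, 0, 0]
    - [0.4, 0, -0.073, -0.019, 0, 0, 0]
    - [0.4, 0, -0.0795, -0.0155, 0, 0, 0]
    - [0.4, 0, -0.0855, -0.0115, 0, 0, 0]
    - [0.4, 0, -0.091, -0.0065, 0, 0, 0]
    - [0.4, 0, -0.096, -0.001, 0, 0, 0]
    - [0.4, 0, -0.1, 0.005, 0, 0, 0]
    - [0.4, 0, -0.1, 0.005, 0, 0, 0]

```text
clock: 42.62
position: [0.5049, -0.0195, 0.1351]
ee_rot: [0.666, 0.726, 0.128, 0.116]
ft_force: [-3.3, 4.4, 2.2]
grip_width: 0.553
```

```bash
python3 - <<'E'
from h import *
o=monitor.get_obs();print(o["position"],o["ft_force"],o["grip_width"]*85)
M=T(); b=w2s(M[:3,3]+(-.014)*M[:3,2]); print("tool bar",b)
S=shot("side","s5.png"); P=w2s(cloud(S).reshape(-1,3))*1000
m=(abs(P[:,1]+165)<9)&(P[:,0]>-25)&(P[:,0]<60)&(P[:,2]>125)&(P[:,2]<195)
for z in range(125,195,10):
    a=P[m&(P[:,2]>=z)&(P[:,2]<z+10)]; print(z,len(a),np.percentile(a[:,0],[5,50,95]).round(1) if len(a) else '')
cv2.imwrite("pics/s5b.png",cv2.resize(S[0][120:260,180:320],(560,560),interpolation=2))
E
```

```text
[ 0.50487178 -0.01947371  0.13505627] [-3.27545234  4.41041481  2.18415523] 47.04062193018042
tool bar [-0.06152473 -0.16548529  0.14822217]
125 7 [-4.7 -4.  -2.4]
135 7 [-6.8 -6.  -5.4]
145 9 [-9.3 -8.2 -7.6]
155 8 [-11.2 -10.   -9.6]
165 6 [-13.9 -13.1 -12.2]
175 8 [-17.9 -15.3 -11.8]
185 14 [-18.8 -16.9 -13.7]
```

View pics/s5b.png

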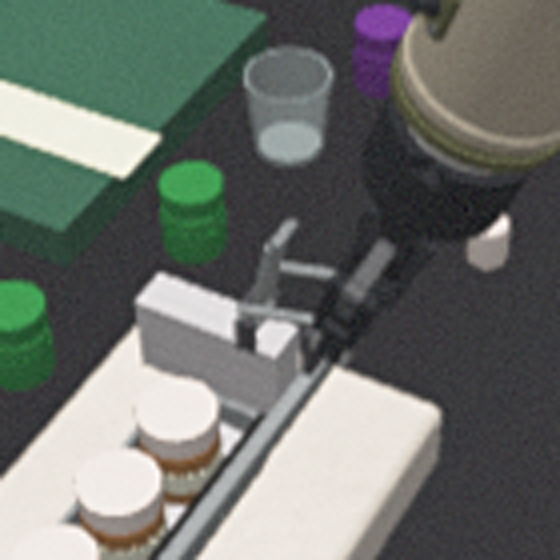

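The bar is pinched and the loop has swung over to the keeper side. The lever at (270,280) has followed to about 1.78 rad. Next I'll lower the bar outside the lip, then draw it in under the lip.

```bash
python3 - <<'E'
from h import *
M=T(); b=w2s(M[:3,3]+(-.014)*M[:3,2])
for p in [(-.0625,.140),(-.0625,.132),(-.0625,.124),(-.061,.117),(-.057,.1165),(-.053,.1165),(-.050,.1165),(-.048,.1165)]:
    print(p,end=' ');barpose(*p,y=b[1]+.0005,M=M)
E
```

```text
(-0.0625, 0.14) row [0.0005, -0.0039, 0.0076] [-0.1, -0.1, -0.0] rows>= 0.1
(-0.0625, 0.132) row [0.0004, -0.0067, 0.0151] [-0.1, -0.1, -0.0] rows>= 0.3
(-0.0625, 0.124) row [0.0004, -0.0094, 0.0226] [-0.1, -0.1, -0.0] rows>= 0.4
(-0.061, 0.117) row [0.0004, -0.0103, 0.0297] [-0.1, -0.1, -0.0] rows>= 0.5
(-0.057, 0.1165) row [0.0004, -0.0068, 0.0316] [-0.1, -0.1, -0.0] rows>= 0.5
(-0.053, 0.1165) row [0.0004, -0.003, 0.0329] [-0.1, -0.1, -0.0] rows>= 0.5
(-0.05, 0.1165) row [0.0004, -0.0002, 0.0339] [-0.1, -0.1, -0.0] rows>= 0.5
(-0.048, 0.1165) row [0.0004, 0.0017, 0.0346] [-0.1, -0.1, -0.0] rows>= 0.6
```

Call:
servo_tool:
  motion:
    - [0.4, 0, -0.004, 0.0075, 0, 0, 0]
    - [0.4, 0, -0.0065, 0.015, 0, 0, 0]
    - [0.4, 0, -0.008, 0.019, 0, 0, 0]
    - [0.4, 0, -0.0095, 0.0225, 0, 0, 0]
    - [0.4, 0, -0.01, 0.026, 0, 0, 0]
    - [0.4, 0, -0.0103, 0.0297, 0, 0, 0]
    - [0.4, 0, -0.0068, 0.0316, 0, 0, 0]
    - [0.4, 0, -0.0068, 0.0316, 0, 0, 0]
    - [0.4, 0, -0.0068, 0.0316, 0, 0, 0]

```text
clock: 43.8
position: [0.5098, -0.019, 0.1035]
ee_rot: [0.665, 0.726, 0.128, 0.116]
ft_force: [-2.5, 5.1, 0.9]
grip_width: 0.55
```

```bash
cat > chk.py <<'E'
from h import *
o=monitor.get_obs();print(o["position"],np.round(o["ft_force"],1),o["grip_width"]*85)
M=T(); b=w2s(M[:3,3]+(-.014)*M[:3,2]); print("tool bar",b)
S=shot("side","sx.png"); P=w2s(cloud(S).reshape(-1,3))*1000
m=(abs(P[:,1]+165)<9)&(P[:,0]>-25)&(P[:,0]<80)&(P[:,2]>122)&(P[:,2]<195)
for z in range(122,195,12):
    a=P[m&(P[:,2]>=z)&(P[:,2]<z+12)]; print(z,len(a),np.percentile(a[:,0],[5,50,95]).round(1) if len(a) else '')
for p in [(-.057,.1165),(-.054,.1165),(-.051,.1165),(-.048,.1165),(-.046,.1165)]:
    print(p,end=' ');barpose(*p,y=b[1],M=M)
E
python3 chk.py
```

```text
[ 0.50975563 -0.01901325  0.10353077] [-2.5  5.1  0.9] 46.7398398421096
tool bar [-0.05662757 -0.16544994  0.11669369]
122 20 [-2.7 -0.7  0.6]
134 18 [-1.1 -0.4  0.5]
146 18 [-1.1 -0.5  1.2]
158 15 [-1.3 -0.   0.4]
170 20 [-1.  -0.3  0.5]
182 16 [-3.4 -0.7  1.7]
194 0 
(-0.057, 0.1165) row [-0.0, -0.0004, 0.0001] [-0.1, -0.1, -0.0] rows>= 0.0
(-0.054, 0.1165) row [-0.0, 0.0024, 0.0011] [-0.1, -0.1, -0.0] rows>= 0.0
(-0.051, 0.1165) row [-0.0, 0.0052, 0.0021] [-0.1, -0.1, -0.0] rows>= 0.1
(-0.048, 0.1165) row [-0.0, 0.0081, 0.0031] [-0.1, -0.1, -0.0] rows>= 0.1
(-0.046, 0.1165) row [-0.0, 0.0099, 0.0038] [-0.1, -0.1, -0.0] rows>= 0.2
```

Call:
servo_tool:
  motion:
    - [0.4, 0, 0.0024, 0.0011, 0, 0, 0]
    - [0.4, 0, 0.0052, 0.0021, 0, 0, 0]
    - [0.4, 0, 0.0075, 0.003, 0, 0, 0]
    - [0.4, 0, 0.0075, 0.003, 0, 0, 0]
    - [0.4, 0, 0.0075, 0.003, 0, 0, 0]

```text
clock: 44.48
position: [0.5151, -0.0185, 0.1013]
ee_rot: [0.666, 0.726, 0.126, 0.114]
ft_force: [-9.6, 3.7, -4.0]
grip_width: 0.551
```

```bash
python3 chk.py
```

```text
[ 0.51511216 -0.01849399  0.10125839] [-9.6  3.7 -4. ] 46.828684412041426
tool bar [-0.05117064 -0.16540489  0.11444841]
122 30 [-2.8  1.6  3.8]
134 26 [4.  5.4 8. ]
146 23 [ 6.9  8.8 10.9]
158 26 [ 9.9 11.9 13.4]
170 27 [12.8 15.  16.6]
182 18 [15.5 17.4 19.7]
194 0 
(-0.057, 0.1165) row [-0.0, -0.0047, -0.0039] [-0.4, -0.1, -0.0] rows>= 0.1
(-0.054, 0.1165) row [-0.0, -0.0019, -0.0029] [-0.4, -0.1, -0.0] rows>= 0.1
(-0.051, 0.1165) row [-0.0, 0.0009, -0.0019] [-0.4, -0.1, -0.0] rows>= 0.0
(-0.048, 0.1165) row [-0.0, 0.0038, -0.0009] [-0.4, -0.1, -0.0] rows>= 0.1
(-0.046, 0.1165) row [-0.0, 0.0057, -0.0002] [-0.4, -0.1, -0.0] rows>= 0.1
```

Call:
servo_tool:
  motion:
    - [0.4, 0, -0.001, 0.003, 0, 0, 0]
    - [0.4, 0, -0.001, 0.003, 0, 0, 0]
    - [0.4, 0, 0.001, 0.0037, 0, 0, 0]
    - [0.4, 0, 0.0028, 0.0043, 0, 0, 0]
    - [0.4, 0, 0.0028, 0.0043, 0, 0, 0]

```text
clock: 45.15
position: [0.5201, -0.018, 0.0987]
ee_rot: [0.666, 0.726, 0.127, 0.115]
ft_force: [-4.8, 5.9, -5.9]
grip_width: 0.55
```

```bash
python3 chk.py; python3 -c "
import cv2;cv2.imwrite('pics/s6b.png',cv2.resize(cv2.imread('pics/sx.png')[140:240,190:290],(500,500),interpolation=2))"
```

```text
[ 0.52007963 -0.01801059  0.09873391] [-4.8  5.9 -5.9] 46.75137929693076
tool bar [-0.0462043  -0.16535624  0.11191524]
122 43 [-1.4  5.1  8.8]
134 34 [ 9.6 13.6 17.7]
146 36 [16.7 22.1 26.2]
158 38 [26.4 30.3 33.7]
170 31 [33.2 36.1 39.9]
182 0 
194 0 
(-0.057, 0.1165) row [-0.0, -0.0085, -0.008] [-0.3, -0.1, -0.0] rows>= 0.2
(-0.054, 0.1165) row [-0.0, -0.0057, -0.0069] [-0.3, -0.1, -0.0] rows>= 0.1
(-0.051, 0.1165) row [-0.0, -0.0029, -0.0059] [-0.3, -0.1, -0.0] rows>= 0.1
(-0.048, 0.1165) row [-0.0, -0.0001, -0.0049] [-0.3, -0.1, -0.0] rows>= 0.1
(-0.046, 0.1165) row [-0.0, 0.0018, -0.0042] [-0.3, -0.1, -0.0] rows>= 0.1
```

View pics/s6b.png

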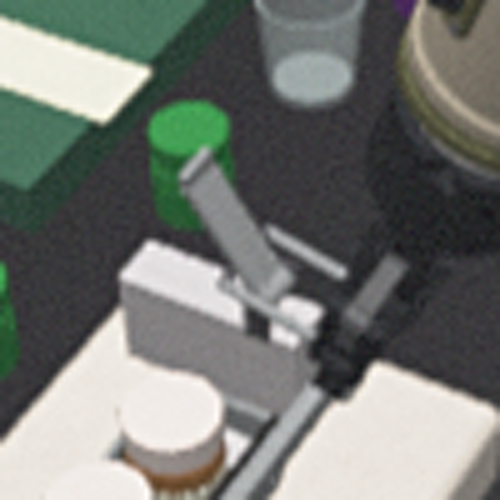

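The bar is under the lip with the lever at about 1.0 rad. I'll release and back off.

Call:
servo_tool:
  motion:
    - [0.75, 0, 0, 0, 0, 0, 0]
    - [0.8, 0, 0, 0, 0, 0, 0]
    - [0.8, 0, 0, 0, 0, 0, 0]
    - [0.8, 0, 0, -0.02, 0, 0, 0]
    - [0.8, 0, 0, -0.06, 0, 0, 0]
    - [0.5, 0, 0, -0.12, 0, 0, 0]
    - [0, 0, 0, -0.16, 0, 0, 0]
    - [0, 0, 0, -0.16, 0, 0, 0]
    - [0, 0, 0, -0.16, 0, 0, 0]
    - [0, 0, 0, -0.16, 0, 0, 0]

```text
clock: 46.45
position: [0.4682, -0.0228, 0.2501]
ee_rot: [0.665, 0.726, 0.129, 0.116]
ft_force: [0.2, -0.4, 0.5]
grip_width: -0.0
```

```bash
python3 - <<'E'
from h import *
S=shot("wrist","w7.png"); P=w2s(cloud(S).reshape(-1,3))*1000
m=(P[:,1]>-215)&(P[:,1]<-125)&(P[:,2]>100)&(P[:,2]<200)&(P[:,0]<90)&(P[:,0]>-75)
Q=P[m]
for x in range(-70,80,10):
    a=Q[(Q[:,0]>=x)&(Q[:,0]<x+10)]; i=a[abs(a[:,1]+165)<10]; o=a[abs(a[:,1]+165)>13]
    print(x,len(i),np.percentile(i[:,2],[10,90]).round(0) if len(i) else '',len(o),np.percentile(o[:,2],[10,90]).round(0) if len(o) else '')
cv2.imwrite("pics/w7b.png",S[0])
print(T()[:3,3])
E
```

```text
-70 0  0 
-60 0  0 
-50 259 [119. 127.] 227 [118. 123.]
-40 139 [126. 128.] 108 [121. 124.]
-30 0  108 [124. 126.]
-20 39 [103. 105.] 106 [126. 129.]
-10 280 [104. 124.] 195 [106. 131.]
0 291 [104. 133.] 118 [123. 134.]
10 0  73 [132. 136.]
20 0  3 [103. 104.]
30 0  5 [103. 104.]
40 0  0 
50 0  0 
60 0  0 
70 0  0 
[ 0.46831236 -0.02278598  0.25020267]
```

View pics/w7b.png

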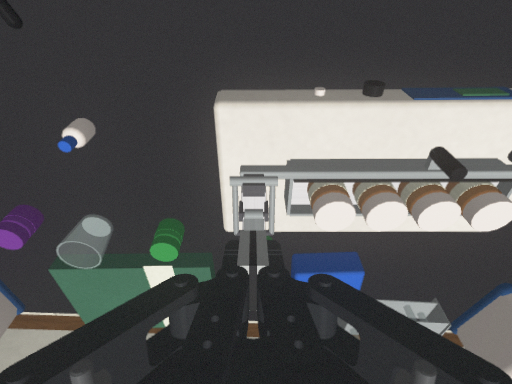

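The loop bar sits at (254,181) on the keeper's outer side. Next I'll press the lever along an arc with closed fingers.

```bash
python3 - <<'E'
from h import *
def tcp(phi,off=0):
    return -.001+.052*np.cos(phi)-(.0025+off)*np.sin(phi)-.011, .119+.052*np.sin(phi)+(.0025+off)*np.cos(phi)
x,z=tcp(1.0,.008); p=[*s2w(x,-.165),z]
go([*p[:2],.23],95); go(p,95)
E=np.eye(4); E[:3,:3]=(R.from_euler('z',95,degrees=True)*R.from_euler('x',180,degrees=True)).as_matrix(); E[:3,3]=p
for f in np.arange(1.0,-.05,-.07).tolist()+[-.03]:
    x,z=tcp(f); print(round(f,2),end=' '); go([*s2w(x,-.165),z],95,M=E)
E
```

```text
row [0.0004, 0.0878, 0.0534] [20.0, -0.2, 0.0] rows>= 1.9
row [0.0002, 0.0667, 0.1113] [20.0, -0.2, 0.0] rows>= 2.1
1.0 row [-0.0, 0.0067, 0.0043] [0.0, 0.0, 0.0] rows>= 0.1
0.93 row [0.0, 0.0098, 0.0063] [0.0, 0.0, 0.0] rows>= 0.2
0.86 row [-0.0, 0.0128, 0.0084] [0.0, 0.0, 0.0] rows>= 0.2
0.79 row [-0.0, 0.0156, 0.0107] [0.0, 0.0, 0.0] rows>= 0.3
0.72 row [-0.0, 0.0182, 0.0133] [0.0, 0.0, 0.0] rows>= 0.4
0.65 row [-0.0, 0.0206, 0.016] [0.0, 0.0, 0.0] rows>= 0.4
0.58 row [0.0, 0.0229, 0.0188] [0.0, 0.0, 0.0] rows>= 0.5
0.51 row [-0.0, 0.0249, 0.0219] [0.0, 0.0, 0.0] rows>= 0.5
0.44 row [-0.0, 0.0267, 0.025] [0.0, 0.0, 0.0] rows>= 0.6
0.37 row [-0.0, 0.0283, 0.0283] [0.0, 0.0, 0.0] rows>= 0.6
0.3 row [-0.0, 0.0297, 0.0317] [0.0, 0.0, 0.0] rows>= 0.7
0.23 row [0.0, 0.0308, 0.0351] [0.0, 0.0, 0.0] rows>= 0.7
0.16 row [-0.0, 0.0317, 0.0387] [0.0, 0.0, 0.0] rows>= 0.8
0.09 row [0.0, 0.0323, 0.0423] [0.0, 0.0, 0.0] rows>= 0.9
0.02 row [-0.0, 0.0327, 0.0459] [0.0, 0.0, 0.0] rows>= 0.9
-0.03 row [-0.0, 0.0328, 0.0485] [0.0, 0.0, 0.0] rows>= 0.9
```

Call:
servo_tool:
  motion:
    - [0, 0, 0.044, 0.027, 10, 0, 0]
    - [0, 0, 0.088, 0.053, 20, 0, 0]
    - [0, 0, 0.088, 0.053, 20, 0, 0]
    - [0, 0, 0.077, 0.082, 20, 0, 0]
    - [0, 0, 0.067, 0.111, 20, 0, 0]
    - [0, 0, 0.067, 0.111, 20, 0, 0]
    - [0, 0, 0.067, 0.111, 20, 0, 0]

```text
clock: 47.38
position: [0.5695, -0.0138, 0.1714]
ee_rot: [0.675, 0.737, 0.001, 0.0]
ft_force: [-0.4, 0.7, 0.3]
grip_width: -0.001
```

Call:
servo_tool:
  motion:
    - [0, 0, 0.0067, 0.0043, 0, 0, 0]
    - [0, 0, 0.0098, 0.0063, 0, 0, 0]
    - [0, 0, 0.0128, 0.0084, 0, 0, 0]
    - [0, 0, 0.0156, 0.0107, 0, 0, 0]
    - [0, 0, 0.0182, 0.0133, 0, 0, 0]
    - [0, 0, 0.0206, 0.016, 0, 0, 0]
    - [0, 0, 0.0229, 0.0188, 0, 0, 0]
    - [0, 0, 0.0229, 0.0188, 0, 0, 0]

```text
clock: 48.38
position: [0.592, -0.0119, 0.1509]
ee_rot: [0.675, 0.737, 0.001, -0.0]
ft_force: [-0.7, -0.4, -0.1]
grip_width: 0.001
```

```bash
python3 - <<'E'
from h import *
o=monitor.get_obs(); print(w2s(np.array(o["position"])),np.round(o["ft_force"],1))
S=shot("side","s8.png"); cv2.imwrite('pics/s8b.png',cv2.resize(S[0][140:240,190:290],(500,500),interpolation=2))
E
```

```text
[ 0.03070019 -0.16547839  0.15092444] [-0.7 -0.4 -0.1]
```

View pics/s8b.png

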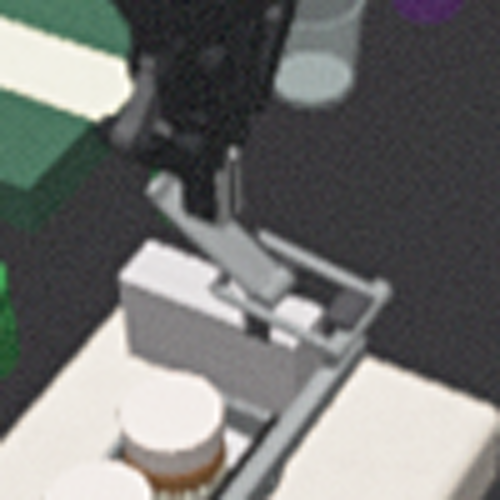

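The fingers rest on the lever at about 0.6 rad, and the loop encloses the keeper plate (at (350,305)). I'll continue pressing flat.

Call:
servo_tool:
  motion:
    - [0, 0, 0.002, 0.0031, 0, 0, 0]
    - [0, 0, 0.0038, 0.0062, 0, 0, 0]
    - [0, 0, 0.0054, 0.0095, 0, 0, 0]
    - [0, 0, 0.0068, 0.0129, 0, 0, 0]
    - [0, 0, 0.0079, 0.0163, 0, 0, 0]
    - [0, 0, 0.0088, 0.0199, 0, 0, 0]
    - [0, 0, 0.0094, 0.0235, 0, 0, 0]
    - [0, 0, 0.0098, 0.0271, 0, 0, 0]
    - [0, 0, 0.0099, 0.0297, 0, 0, 0]
    - [0, 0, 0.0099, 0.0297, 0, 0, 0]

```text
clock: 49.68
position: [0.6019, -0.0111, 0.1217]
ee_rot: [0.675, 0.737, 0.001, -0.0]
ft_force: [0.2, 0.1, 3.0]
grip_width: -0.002
```

```bash
python3 - <<'E'
from h import *
o=monitor.get_obs(); print(w2s(np.array(o["position"])),np.round(o["ft_force"],1))
E
```

```text
[ 0.04062523 -0.16554249  0.12166245] [0.2 0.1 3. ]
```

Call:
servo_tool:
  motion:
    - [0, 0, 0, 0.001, 0, 0, 0]
    - [0, 0, 0, 0.0025, 0, 0, 0]
    - [0, 0, 0, 0.0025, 0, 0, 0]
    - [0, 0, 0, 0.0025, 0, 0, 0]

```text
clock: 50.18
position: [0.602, -0.011, 0.1212]
ee_rot: [0.675, 0.737, 0.001, 0.0]
ft_force: [-9.2, -1.8, 22.0]
grip_width: 0.001
```

Call:
servo_tool:
  motion:
    - [0, 0, 0, -0.03, 0, 0, 0]
    - [0, 0, 0, -0.08, 0, 0, 0]
    - [0, 0, 0, -0.14, 0, 0, 0]
    - [0, 0, -0.06, -0.18, 0, 0, 0]
    - [0, 0, -0.1, -0.2, 0, 0, 0]
    - [0, 0, -0.1, -0.2, 0, 0, 0]

```text
clock: 50.92
position: [0.5008, -0.0213, 0.3211]
ee_rot: [0.677, 0.736, -0.0, 0.003]
ft_force: [0.4, -0.4, 0.0]
grip_width: 0.002
```

```bash
python3 - <<'E'
from h import *
S=shot("wrist","w9.png"); C=cloud(S); P=w2s(C.reshape(-1,3))*1000
m=(P[:,1]>-215)&(P[:,1]<-125)&(P[:,2]>100)&(P[:,2]<200)&(P[:,0]<90)&(P[:,0]>-75)
Q=P[m]
for x in range(-70,80,10):
    a=Q[(Q[:,0]>=x)&(Q[:,0]<x+10)]; i=a[abs(a[:,1]+165)<10]; o=a[abs(a[:,1]+165)>13]
    print(x,len(i),np.percentile(i[:,2],[10,90]).round(0) if len(i) else '',len(o),np.percentile(o[:,2],[10,90]).round(0) if len(o) else '')
Z=shot("side","s9.png")
cv2.imwrite("pics/f.png",np.hstack([cv2.resize(S[0],(440,330)),cv2.resize(Z[0][100:350,130:400],(356,330),interpolation=2)]))
for y in (.09,.035,-.02,-.075):
    w=(np.hypot(P[:,0],P[:,1]-y*1000)<32)&(P[:,2]>118)&(P[:,2]<135); print(y,w.sum(),P[w].mean(0).round(1) if w.any() else '')
E
```

```text
-70 0  0 
-60 0  0 
-50 123 [120. 128.] 120 [120. 123.]
-40 117 [126. 128.] 80 [118. 122.]
-30 0  77 [118. 121.]
-20 113 [102. 105.] 76 [103. 120.]
-10 204 [103. 124.] 124 [107. 123.]
0 101 [120. 124.] 86 [117. 123.]
10 112 [120. 121.] 85 [115. 118.]
20 45 [120. 121.] 23 [116. 118.]
30 0  2 [102. 102.]
40 0  0 
50 0  0 
60 0  0 
70 0  0 
0.09 1041 [ -2.5  87.5 124.3]
0.035 983 [ -2.7  31.1 124.4]
-0.02 1004 [ -2.7 -23.5 124.6]
-0.075 980 [ -2.7 -77.9 124.5]
```

View pics/f.png

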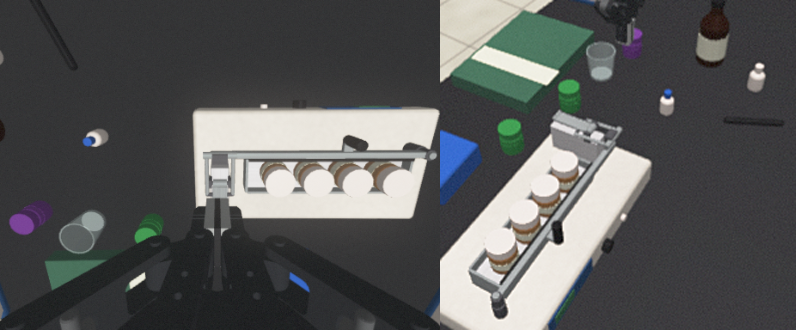

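Final views: lever flat, loop hooked on the keeper, four pots upright behind the shut gate, bystanders standing. Handing in.

```bash
python3 -c "
from workcell import ticket,monitor
print(monitor.get_obs()['clock']);print(ticket.hand_in())"
```

```text
51.025
the job is handed in; nothing more can be done
None
```

The shaker is ready and the job is handed in, at 51 s on the robot's clock. I opened the gate to about 1.18 rad and stood all four amber pots upright on the ledge. I then shut the gate, hooked the loop under the keeper's lip with the lever still up, and pressed the lever flat.

**Last checks:**
- **Lever:** its top surface was measured at z 120–121 mm over the part in view (flat would be about 121.5 mm). The tip was hidden behind the gripper.
- **Loop:** it lies level, with the cross-bar on the keeper's outer side, below the lip.
- **Pots:** all four lid tops are at z ≈ 124.5 mm (nominal 126 mm), about 2.5 mm from the ledge's centre line towards the gate.
- **Bystanders:** the reagent bottle, beaker, both dropper bottles and the look-alikes are standing and were not touched. I checked these by eye in the last pictures only.
- **Forces:** the highest wrist reading I saw was about 24 N, during the final press.

While I was drawing the bar in, it met about 10 N of resistance, probably from the lip's edge. I lowered it 3 mm and it went in. The lever had dropped to about 1.0 rad by the time I let go of the bar. No check failed, and I saw no pot get knocked aside.

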